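# Take the wheel-nut socket out of its slide-lid case and stand it ready in the weight tray

## Robot

A 6-joint arm with a two-finger parallel gripper is mounted at the origin on the work surface. World frame = base frame: x ahead of the robot, y to its left, z up, the work surface at z = 0. Lengths are in m, angles in rad, forces in N, time in s.
With the tool pointing down it reaches from about 0.25 to 0.775 m from the base axis. Payload 4 kg.
Tool frame: the origin (TCP) lies on the centre line of the jaws, within the pads' length; the fingertips stand 22 mm ahead of it and the grasp point (between the pads) lies 3 mm ahead of it; z points along the fingers, y is the direction in which the jaws open and shut (so a half turn about z gives the same grasp; the last joint's range is limited). The gripper opens to 94 mm and grips with 3 to 60 N. Pads are 16 mm wide; open, the fingers measure 119 mm over their backs; the gripper's body (75 mm by 177 mm) begins 78 mm behind the grasp point.
Start: joints at [-1.22, 0.087, 1.371, -0, 1.684, -0.103], TCP at [0.241, -0.494, 0.228] pointing down, gripper open.
Joint ranges: [-3.1, 3.1], [-0.76, 2.03], [0.27, 2.55], [-1.08, 4.22], [0.17, 2.65], [-2.57, 2.57]. Speed limits (rad/s): [2.79, 2.79, 3.14, 3.14, 3.14, 3.14].

## Interface

Orientations are given as [roll, pitch, yaw] about the fixed x, y, z axes, in that order (R = Rz(yaw) Ry(pitch) Rx(roll)).
In Python, from bench import robot gives the robot as it stands. The module is installed in compiled form; this text tells all that it offers.
- The arm moves only by the shell command python3 -m inch 'ROWS'. ROWS is JSON, a list of rows, each an object with "linear": the shift along the world's x, y, z scaled (see below), a list of three; "twist": the turn about the world's z scaled (see below); "gripper": the opening, from 0 (shut) to 1 (fully open). In form: [{"linear": [x, y, z], "twist": twist, "gripper": gripper}, ...]. A call has 1 to 10 rows; each row is the pose to reach, as a shift and turn from the pose commanded when the call began; what a row does not reach only later rows make up. The controller multiplies each number of a shift by 0.1 m and each number of a turn by 60 degrees. A row lasts 1/12 s, in which the tool goes at most 41.7 mm and 7.16 degrees, less where a joint would pass 70% of its speed; a pose out of reach is approached as far as the arm can. A call with a number of a shift or a turn outside -1 to 1 is refused whole. A call with a gripper value outside its range is refused whole. The fingers move at their own pace and stop on an object; the grip force is fixed at half the most. Time passes only in rows, so rows that repeat a pose let the fingers close. It gives the time, the measured TCP pose, the force and the opening at its end, in the units of the state.
- robot.get_obs(): the state, without advancing time (a new reading comes with each control period).
- robot.snapshot(name): name is "scene" or "top" or "wrist"; returns a dict with "image" (384x512x3 uint8, red, green, blue), "depth" (384x512 float32, m along the optical axis (not along the pixel's ray), 0 where there is no reading), "mtx" (3x3 intrinsics, pixels), "k1" (the pictures are not rectified: a ray, as slopes to the right and down, at radius r is drawn at 1 + k1 r^2 times it, then the intrinsics apply), "rvec" (rotation vector, rad) and "tvec" (3), from world to camera coordinates, as OpenCV has them; the wrist camera has in their place "hand_eye" (4x4, takes a point from camera to tool coordinates, whose origin is the TCP and whose axes are the flange's). Camera axes: x right, y down, z forward; pixel columns grow to the right and rows downward; lengths in m; the calibration is good to about 2 mm. A picture is of the moment at which its call begins: read the wrist's pose just before it.
- robot.close_job(): hands the job in, once; it reports no verdict.
The state is a dict: "time": time; "joint_positions": joint angles; "qvel": joint speeds; "joint_torque": joint torques, N m; "tool_pos": TCP position; "ee_rot": TCP orientation; "wrist_force": force on the tool from outside, world axes, zero at the start; "wrist_torque": the same for the moment, N m; "width": finger opening in m.
Only numpy, scipy, OpenCV 4.12 (cv2) and the standard library are available. Lean on these libraries where they do the work, as an engineer would, in place of code of your own. Each camera call takes 0.05 s, during which the arm holds its last target.

## Task

The deep wheel-nut socket is in the plywood slide-lid case: slide the lid out along its tracks until it comes free and lay it flat on the bench, then lift the socket out. Stand the socket upright, square drive hole up so that the impact gun can be pushed straight in, on the rubber mat in the one weight-tray pocket that holds no weights, and leave it standing there on its own. Leave everything else on the bench where it is.

Things in the scene. Friction and masses are not known exactly. Their poses are not given: they have to be found in the camera images.
- case: Plywood slide-lid case, fixed to the bench, 136 (x) x 130 (y) x 68 mm high; side walls 10, end walls 8 mm thick. Origin: centre of its underside, on the bench. The lid runs in grooves in the two side walls and comes out only at the -x end; lips 6 mm high, 110 mm apart, overhang its edges, so it cannot be lifted before its rear edge has passed that end.
- mouth (a point): The open end of the case's tracks: top middle of the -x end wall's outer face, 68 mm to -x of the case's origin. This wall is only 54 mm high, level with the groove floors; the +x end wall is 68 mm high and closes the tracks. Axes as the case's. The grooves are 8 mm high.
- cradle (a point): Middle of the case's rubber floor, 10 mm above the bench; axes as the case's. Inside 110 mm wide (y). The socket lies along x between 18 mm high rubber cheeks at x = -41..-29 (44 mm apart) and +29..+41 mm (52 mm apart) and 30 mm high end cushions; between x = -29 and 29 mm fingers have free room on both sides. It lies too deep and close to be taken at a steep slant: lift it straight out.
- lid: Loose plywood lid, about 110 g: panel 128 (x) x 119 (y) x 6 mm with a pull batten on top. Origin: centre of the panel's underside; z up. In the case its axes are parallel to the case's, its origin 7 to 18 mm to -x of the case's and 54 mm above the bench. It slides with light friction and 1 to 2 mm play, and is free of the tracks when its origin is over 132 mm to -x of the case's.
- batten (a point): Centre of the lid's pull batten, which is 12 mm thick (x), 70 mm long (y) and 16 mm high, on top of the lid near its -x edge: 44 mm to -x of the lid's origin and 14 mm above the underside. Axes as the lid's.
- socket: Loose steel deep impact socket, about 0.45 kg, 96 mm long, round, 40 mm in diameter, with a hexagonal collar (40 mm across flats, 46 across corners) on the last 14 mm of the drive end. Origin: on its axis at mid-length, near the balance point; x runs from the nut end (flat face, hexagonal hole, at -48 mm) to the drive end. It starts in the case, its x along the case's x, axis 30 mm above the bench.
- drive_end (a point): Centre of the socket's drive-end face (square hole), 48 mm to +x of its origin. Laid on the bench the socket lies level, axis 20 mm up; the collar keeps it from rolling. To stand it up: lay it on the bench, take it again with the gripper tilted about 45 degrees, leaning over this drive end, then turn it until this end is up.
- tray: Black plastic wheel-weight tray, fixed to the bench, 170 (x) x 250 (y) x 38 mm high, walls and floor 4 mm, with 2 x 3 open pockets, each about 79 (x) x 78 mm (y). Origin: centre of its underside. Five pockets hold low heaps of balance weights (none above the rim); one holds only the rubber mat. Which one varies.
- pad: Black rubber mat, 66 x 66 x 3 mm, fixed in the middle of the floor of the one pocket without weights. Origin: centre of its underside, 4 mm above the bench; its top is 7 mm above the bench and 31 mm below the tray's rim.
- cone: Bystander: steel centring cone, 96 mm in diameter, 56 mm high. Origin: centre of its underside.
- cup: Bystander: black stepped pressure cup, 100 mm in diameter, 62 mm high. Origin: centre of its underside.
- can: Bystander: grey spray can, 58 mm in diameter, 170 mm high. Origin: centre of its underside.
- mug: Bystander: white mug, 80 mm in diameter, 90 mm high. Origin: centre of its underside.
- brush: Bystander: flat brush with a wooden handle, 200 mm long, 42 mm wide, 20 mm high, lying on the bench along its x axis. Origin: its underside, at mid-length.
- screwdriver: Bystander: screwdriver, 200 mm long, handle 26 mm thick, lying on the bench along its x axis, on the robot's side. Origin: its underside, at mid-length.
- pliers: Bystander: wheel-weight pliers, about 200 mm long, 20 mm high, lying on the bench along their x axis. Origin: under their pivot.
Things that resemble listed ones, but are neither listed nor needed, are in the scene too. What is meant by the pad is not white, and is the larger of those in its own colour.

How it is judged:
On the way, in this order (a step that is already met when the one before it is completed fails the run):
1. the lid has been slid out of the -x end of the tracks until it is clear of the case (x of lid in the frame of case below -0.132 m), for 0.1 s.
2. the socket has been lifted out of the case ((height (world z) of socket above 0.1 m or horizontal distance between socket and case above 0.13 m)), for 0.1 s.
At the end, for the whole second after the job is handed in: The lid lies at rest flat on the bench (underside within 5 mm of it, tilted less than 0.05 rad), and the socket stands at rest on the rubber mat in the pocket without weights, drive hole up, its axis within 0.07 rad of vertical and within 28 mm of the mat's middle (height (world z) of lid below 0.005 m and angle between lid's own z axis and vertical below 0.05 rad and linear speed of each of lid, socket below 0.02 m/s and angle between socket's own x axis and vertical below 0.07 rad and horizontal distance between socket and pad below 0.028 m and height (world z) of socket between 0.052 and 0.06 m and angular speed of socket below 0.1 rad/s); the robot touches nothing.
It fails at once if a bystander (cone, cup, can, mug, brush, screwdriver or pliers) is pushed more than 30 mm from its place (distance of any of cone, cup, can, mug, brush, screwdriver, pliers from where it was at the start of the episode above 0.03 m).
It also fails if it takes over 67 s, if anything falls off the work surface, if the arm or the gripper's body presses on something with over 40 N, if the wrist force passes 120 N, or if a joint passes its speed limit or range.

## Working session

There is one attempt and no reset: what is moved stays moved. The work goes in short steps, Python scripts to look and compute and a shell command to move; the robot and the scene stay as the last step left them, time stands still between calls to the robot, and variables do not carry over. Pictures are saved under pics/ and viewed, and the job is handed in when it is done.

```bash
mkdir -p pics; ls; python3 - <<'E'
from bench import robot
import cv2,pickle
print(robot.get_obs())
for n in ["scene","top","wrist"]:
    s=robot.snapshot(n); pickle.dump(s,open(f"pics/{n}0.pkl","wb"))
    cv2.imwrite(f"pics/{n}0.png",cv2.resize(s["image"][:,:,::-1],(800,600),interpolation=cv2.INTER_CUBIC))
    print(n,{k:v for k,v in s.items() if k not in("image","depth")}, (s["depth"]>0).mean())
print([a for a in dir(robot) if a[0]!='_'])
E
```

```text
pics
{'time': 0.0, 'joint_positions': array([-1.22010409e+00,  8.79519486e-02,  1.37220294e+00, -1.94572277e-05,
        1.68360815e+00, -1.03083655e-01]), 'qvel': array([-0.00019454,  0.00022135,  0.00067844,  0.00122002,  0.00168273,
       -0.00057055]), 'joint_torque': array([-7.28020677e-04, -3.40175450e+01, -3.02431118e+01,  7.18125002e-02,
        3.27867642e-02, -1.57087766e-04]), 'tool_pos': array([ 0.24092867, -0.49387839,  0.22633183]), 'ee_rot': array([-3.13943180e+00, -2.04099776e-04,  4.53773498e-01]), 'wrist_force': array([1.17184246, 0.1840028 , 0.21403657]), 'wrist_torque': array([-0.01206109, -0.00156833,  0.00826858]), 'width': 0.094114106289993}
scene {'mtx': array([[459.06717875,   0.        , 259.44505196],
       [  0.        , 459.06717875, 182.76574783],
       [  0.        ,   0.        ,   1.        ]]), 'k1': -0.18419744100439736, 'rvec': array([ 2.28624135,  1.31334899, -0.3684055 ]), 'tvec': array([-0.31258517, -0.3432385 ,  1.79831532])} 0.9956614176432291
top {'mtx': array([[364.05348368,   0.        , 248.6377825 ],
       [  0.        , 364.05348368, 190.21696252],
       [  0.        ,   0.        ,   1.        ]]), 'k1': -0.04872594508974458, 'rvec': array([ 2.1761924 , -2.22489543,  0.08714311]), 'tvec': array([0.04962209, 0.55081549, 0.9655705 ])} 0.9959360758463541
wrist {'mtx': array([[342.1575477 ,   0.        , 256.27202049],
       [  0.        , 342.1575477 , 187.70358032],
       [  0.        ,   0.        ,   1.        ]]), 'k1': -0.08866962187003281, 'hand_eye': array([[-2.15668675e-04, -9.62242418e-01, -2.72193831e-01,
         7.90004054e-02],
       [ 9.99999753e-01, -3.89684591e-04,  5.85253606e-04,
        -8.24925848e-04],
       [-6.69225587e-04, -2.72193638e-01,  9.62242265e-01,
        -1.56750875e-01],
       [ 0.00000000e+00,  0.00000000e+00,  0.00000000e+00,
         1.00000000e+00]])} 0.9959208170572916
['IKError', 'close_job', 'get_obs', 'snapshot']
```

View pics/scene0.png

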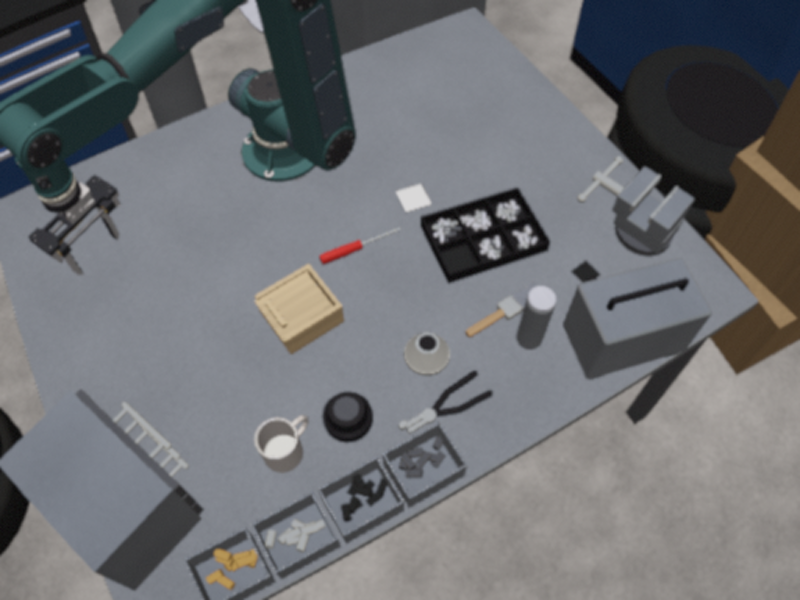

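View pics/top0.png

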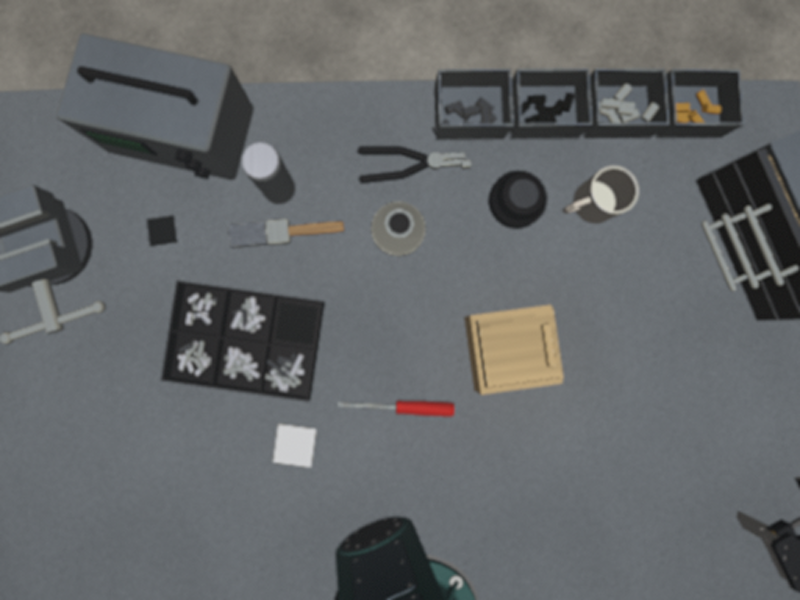

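View pics/wrist0.png

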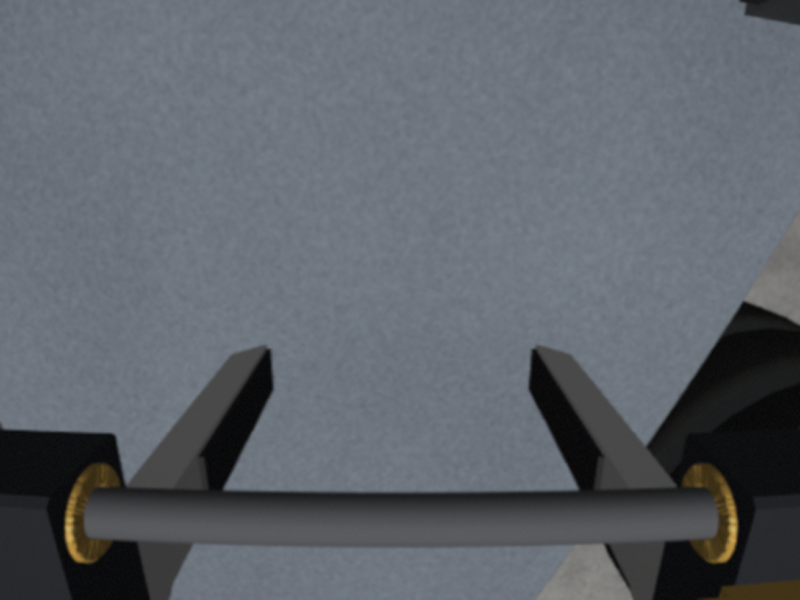

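```bash
cat > h.py <<'E'
import cv2,pickle,numpy as np
from bench import robot
from scipy.spatial.transform import Rotation as Rn
def snap(n,tag=None):
    o=robot.get_obs(); s=robot.snapshot(n); s["obs"]=o
    if tag: pickle.dump(s,open(f"pics/{tag}.pkl","wb"))
    return s
def ext(s):
    if "rvec" in s:
        R=cv2.Rodrigues(s["rvec"])[0].T; return R,-R@s["tvec"]
    o=s["obs"]; T=np.eye(4); T[:3,:3]=Rn.from_euler("xyz",o["ee_rot"]).as_matrix(); T[:3,3]=o["tool_pos"]
    E=T@s["hand_eye"]; return E[:3,:3],E[:3,3]
def rays(s,uv):
    p=cv2.undistortPoints(np.asarray(uv,float).reshape(-1,1,2),s["mtx"],np.array([s["k1"],0,0,0.])).reshape(-1,2)
    return np.c_[p,np.ones(len(p))]
def plane(s,uv,z):
    R,t=ext(s); d=rays(s,uv)@R.T; return t+d*((z-t[2])/d[:,2])[:,None]
def cloud(s):
    h,w=s["depth"].shape; u,v=np.meshgrid(np.arange(w),np.arange(h))
    R,t=ext(s); d=rays(s,np.c_[u.ravel(),v.ravel()])*s["depth"].reshape(-1,1)
    return (d@R.T+t).reshape(h,w,3)
def proj(s,P):
    R,t=ext(s); return cv2.projectPoints(np.asarray(P,float).reshape(-1,3),cv2.Rodrigues(R.T)[0],-R.T@t,s["mtx"],np.array([s["k1"],0,0,0.]))[0].reshape(-1,2)
def save(s,name,box=None,k=None):
    im=s["image"][:,:,::-1]
    if box: im=im[box[1]:box[3],box[0]:box[2]]
    k=k or min(800/im.shape[1],600/im.shape[0]); cv2.imwrite(f"pics/{name}.png",cv2.resize(im,None,fx=k,fy=k,interpolation=cv2.INTER_CUBIC))
E
python3 - <<'E'
from h import *
s=pickle.load(open("pics/top0.pkl","rb"))
C=cloud(s); print("cam",ext(s)[1])
hsv=cv2.cvtColor(s["image"],cv2.COLOR_RGB2HSV)
m=((hsv[...,0]>8)&(hsv[...,0]<30)&(hsv[...,1]>60)&(hsv[...,2]>90)).astype(np.uint8)
cs=[c for c in cv2.findContours(m,0,2)[0] if cv2.contourArea(c)>50]
for c in cs: print(cv2.boundingRect(c),cv2.contourArea(c))
c=max([c for c in cs if cv2.boundingRect(c)[1]<300],key=cv2.contourArea)
M=cv2.drawContours(np.zeros_like(m),[c],-1,1,-1)>0
P=C[M]; print(np.histogram(P[:,2],bins=np.arange(0,.1,.005)))
for lo,hi in((.064,.071),(.074,.085),(.056,.0635)):
    Q=P[(P[:,2]>lo)&(P[:,2]<hi)]; r=cv2.minAreaRect((Q[:,:2]*1000).astype(np.float32)); print(lo,len(Q),r,Q.mean(0))
# tray
b=((hsv[...,2]<60)).astype(np.uint8); b[:, 250:]=0; b[:170]=0;b[270:]=0
cs=sorted(cv2.findContours(b,0,2)[0],key=cv2.contourArea)[-2:]
for c in cs: print("tray",cv2.minAreaRect(c), cv2.minAreaRect((plane(s,c.reshape(-1,2),.038)[:,:2]*1000).astype(np.float32)))
save(s,"case_crop",(290,180,375,260)); save(s,"tray_crop",(90,130,220,270))
E
```

```text
cam [0.49364367 0.05737172 0.99559573]
(300, 195, 60, 57) 2669.0
(185, 142, 35, 9) 189.0
(432, 65, 19, 14) 148.5
(446, 57, 16, 16) 111.5
(array([  13,    0,    0,    0,    0,    0,    0,   21,   26,    3,   20,
       1114,  874,  488,   98,   93,    0,    0,    0]), array([0.   , 0.005, 0.01 , 0.015, 0.02 , 0.025, 0.03 , 0.035, 0.04 ,
       0.045, 0.05 , 0.055, 0.06 , 0.065, 0.07 , 0.075, 0.08 , 0.085,
       0.09 , 0.095]))
0.064 554 ((459.5201416015625, -168.08023071289062), (128.88877868652344, 137.6489715576172), 6.084327220916748) [ 0.45884654 -0.15422854  0.06760988]
0.074 109 ((464.13934326171875, -220.83970642089844), (67.12855529785156, 12.868200302124023), 6.632808685302734) [ 0.46477534 -0.22085705  0.07624469]
0.056 1916 ((461.5581359863281, -169.88076782226562), (119.35865783691406, 141.7612762451172), 6.189731597900391) [ 0.45931686 -0.17104068  0.05974144]
tray ((26.90000343322754, 178.70001220703125), (10.119288444519043, 55.02362823486328), 71.56504821777344) ((598.76416015625, 628.642822265625), (27.380355834960938, 147.9512176513672), 7.697768688201904)
tray ((155.08999633789062, 217.87001037597656), (95.17656707763672, 63.07392120361328), 8.130101203918457) ((483.48388671875, 284.7979736328125), (249.6076202392578, 164.9437713623047), 80.68064880371094)
```

View crops.

View pics/case_crop.png

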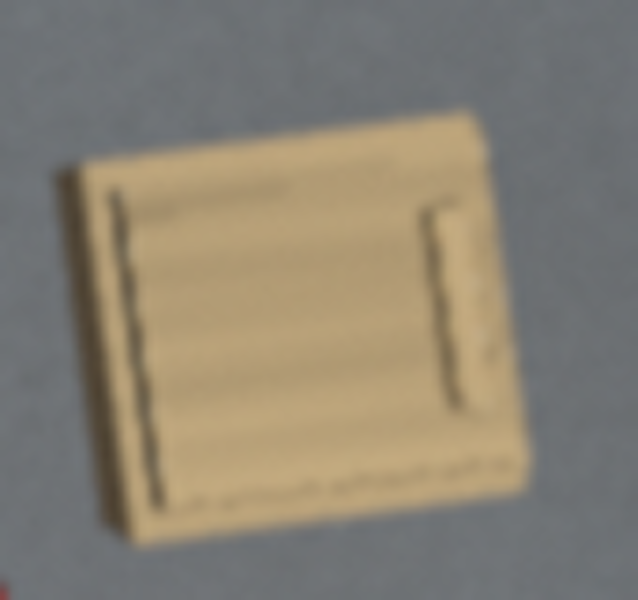

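View pics/tray_crop.png

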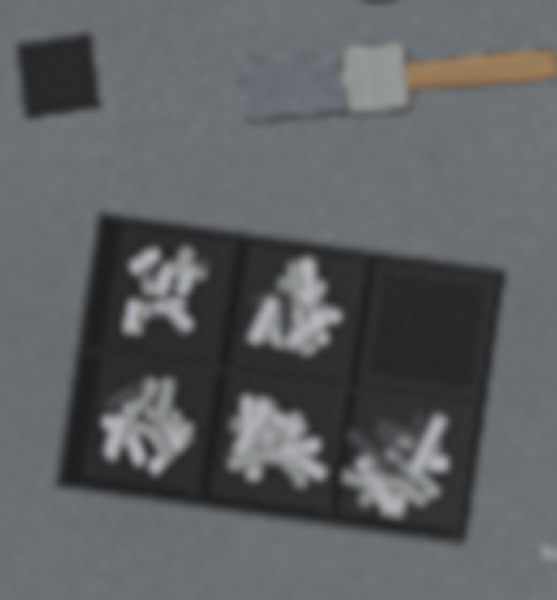

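```bash
python3 -m inch '[{"linear":[0.35,0.4,0],"twist":-0.1,"gripper":1},{"linear":[0.7,0.8,0],"twist":-0.2,"gripper":1},{"linear":[1,1,0],"twist":-0.33,"gripper":1},{"linear":[1,1,0],"twist":-0.33,"gripper":1}]'
python3 -m inch '[{"linear":[0.35,0.4,0],"twist":0,"gripper":1},{"linear":[0.7,0.8,0],"twist":0,"gripper":1},{"linear":[1,1,0],"twist":0,"gripper":1},{"linear":[1,1,0],"twist":0,"gripper":1}]'
python3 - <<'E'
from h import *
s=snap("wrist","w1"); save(s,"w1"); print(s["obs"]["tool_pos"],s["obs"]["ee_rot"],s["obs"]["time"])
E
```

```text
time: 0.48
tool_pos: [0.343, -0.3917, 0.2273]
ee_rot: [-3.14, -0.001, 0.106]
wrist_force: [0.3, -0.1, 1.2]
width: 0.0942
time: 0.82
tool_pos: [0.4438, -0.2907, 0.2272]
ee_rot: [-3.14, -0.001, 0.112]
wrist_force: [-0.3, -0.6, 1.5]
width: 0.094
[ 0.44376426 -0.29065235  0.22722955] [-3.13982483e+00 -1.48276145e-03  1.12485682e-01] 0.8167
```

View pics/w1.png

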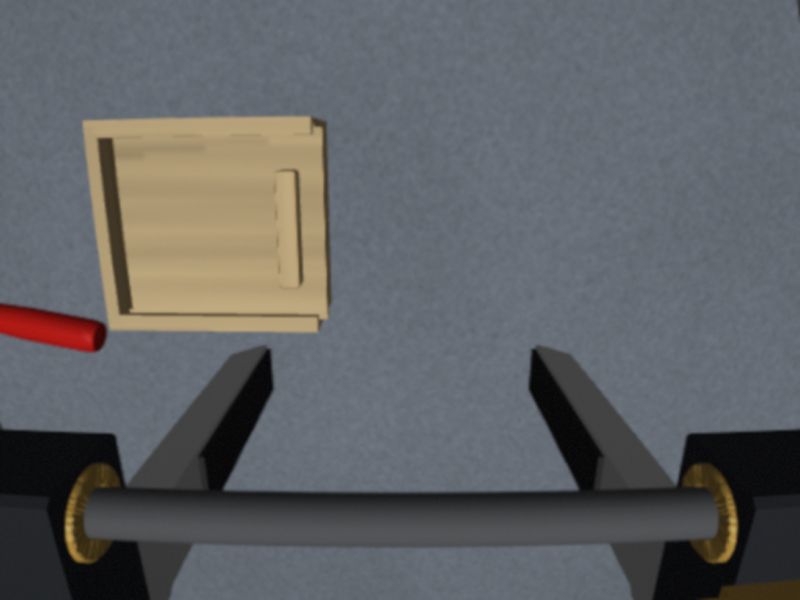

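```bash
python3 - <<'E'
from h import *
s=pickle.load(open("pics/w1.pkl","rb"))
b=np.array([(277,171),(298,170),(300,287),(283,288)])*.64
B=plane(s,b,.076); print(B.round(4), B.mean(0))
c=np.array([(84,122),(312,117),(319,332),(110,331)])*.64
Q=plane(s,c,.068); print(Q.round(4),Q.mean(0))
for i in range(4):
    d=Q[(i+1)%4]-Q[i]; print(np.linalg.norm(d),np.degrees(np.arctan2(d[1],d[0])))
d=B[3]-B[0];print(np.linalg.norm(d),np.degrees(np.arctan2(d[1],d[0])))
C=cloud(s); print(C[int(228*.64),int(288*.64)],C[int(228*.64),int(220*.64)])
E
```

```text
[[ 0.4994 -0.2131  0.076 ]
 [ 0.5012 -0.225   0.076 ]
 [ 0.4328 -0.2306  0.076 ]
 [ 0.431  -0.2205  0.076 ]] [ 0.46611973 -0.22229887  0.076     ]
[[ 0.5164 -0.0946  0.068 ]
 [ 0.5312 -0.2294  0.068 ]
 [ 0.4025 -0.243   0.068 ]
 [ 0.3872 -0.1076  0.068 ]] [ 0.45935329 -0.1686599   0.068     ]
0.1356142501080911 -83.71994926186078
0.12940571395224332 -173.969669521147
0.1362952673762957 96.45419047250282
0.12982469202784117 5.730851938225082
0.0688187928436807 -173.85976449298326
[ 0.46800047 -0.22066974  0.07411933] [ 0.46094098 -0.1752237   0.05957107]
```

```bash
python3 -m inch '[{"linear":[0.11,0.35,-0.3],"twist":-0.003,"gripper":0.6},{"linear":[0.22,0.69,-0.6],"twist":-0.003,"gripper":0.6},{"linear":[0.22,0.69,-0.95],"twist":-0.003,"gripper":0.6},{"linear":[0.22,0.69,-0.95],"twist":-0.003,"gripper":0.6},{"linear":[0.22,0.69,-0.95],"twist":-0.003,"gripper":0.6}]'
python3 - <<'E'
from h import *
s=snap("wrist","w2"); save(s,"w2"); print(s["obs"]["tool_pos"],s["obs"]["ee_rot"],s["obs"]["time"])
E
```

```text
time: 1.28
tool_pos: [0.4607, -0.2242, 0.1294]
ee_rot: [-3.137, 0.007, 0.106]
wrist_force: [0.0, -0.7, 0.1]
width: 0.0638
[ 0.46070125 -0.22423278  0.12943849] [-3.13740103  0.00675097  0.10582717] 1.2833
```

View pics/w2.png

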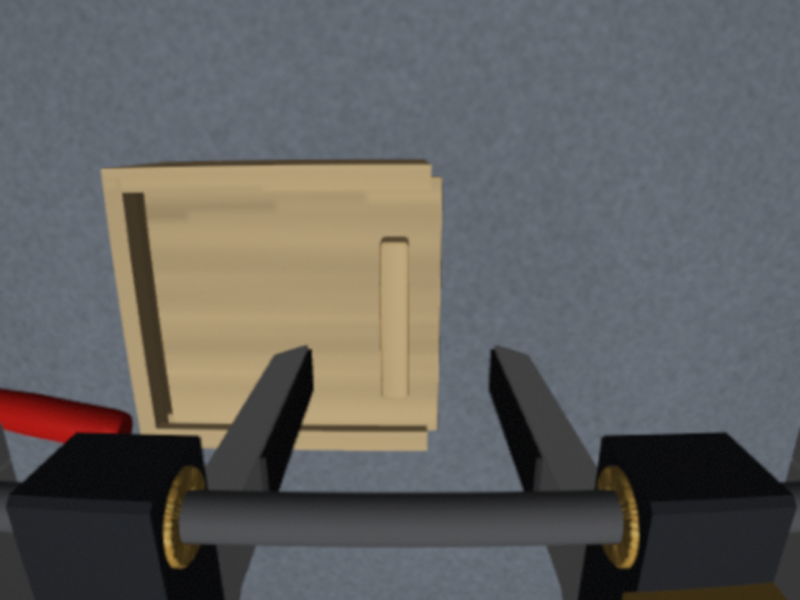

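```bash
python3 -m inch '[{"linear":[0,0.03,-0.25],"twist":0,"gripper":0.6},{"linear":[0,0.03,-0.44],"twist":0,"gripper":0.6},{"linear":[0,0.03,-0.44],"twist":0,"gripper":0.6},{"linear":[0,0.03,-0.44],"twist":0,"gripper":0},{"linear":[0,0.03,-0.44],"twist":0,"gripper":0},{"linear":[0,0.03,-0.44],"twist":0,"gripper":0},{"linear":[0,0.03,-0.44],"twist":0,"gripper":0},{"linear":[0,0.03,-0.44],"twist":0,"gripper":0},{"linear":[0,0.03,-0.44],"twist":0,"gripper":0}]'
```

```text
time: 2.08
tool_pos: [0.4634, -0.2226, 0.0893]
ee_rot: [3.141, -0.001, 0.105]
wrist_force: [0.4, 0.5, -0.2]
width: 0.0202
```

```bash
python3 -m inch '[{"linear":[0,0,-0.02],"twist":0,"gripper":0},{"linear":[0,0,-0.02],"twist":0,"gripper":0},{"linear":[0,0,-0.02],"twist":0,"gripper":0},{"linear":[0,0,-0.02],"twist":0,"gripper":0}]'
```

```text
time: 2.42
tool_pos: [0.4634, -0.2224, 0.0868]
ee_rot: [3.141, -0.001, 0.105]
wrist_force: [1.3, -0.6, 1.2]
width: 0.0115
```

```bash
python3 -m inch '[{"linear":[0.016,-0.15,0],"twist":0,"gripper":0},{"linear":[0.032,-0.3,0],"twist":0,"gripper":0},{"linear":[0.049,-0.45,0],"twist":0,"gripper":0},{"linear":[0.065,-0.6,0],"twist":0,"gripper":0},{"linear":[0.081,-0.75,0],"twist":0,"gripper":0},{"linear":[0.081,-0.75,0],"twist":0,"gripper":0}]'
python3 - <<'E'
from h import *
s=snap("top","t2"); save(s,"t2",(280,160,480,310))
E
```

```text
time: 2.92
tool_pos: [0.4712, -0.3014, 0.0864]
ee_rot: [3.139, 0.0, 0.102]
wrist_force: [0.5, -1.8, 2.5]
width: 0.0118
```

View pics/t2.png

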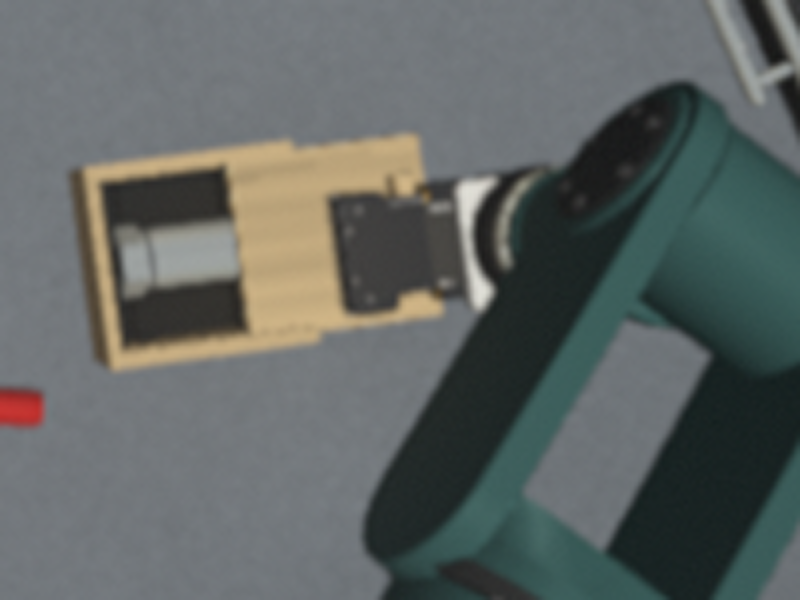

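```bash
python3 -m inch '[{"linear":[0.016,-0.15,0],"twist":0,"gripper":0},{"linear":[0.032,-0.3,0],"twist":0,"gripper":0},{"linear":[0.049,-0.45,0],"twist":0,"gripper":0},{"linear":[0.065,-0.6,0],"twist":0,"gripper":0},{"linear":[0.081,-0.75,0],"twist":0,"gripper":0},{"linear":[0.081,-0.75,0],"twist":0,"gripper":0},{"linear":[0.081,-0.75,0],"twist":0,"gripper":0}]'
python3 - <<'E'
from h import *
s=snap("scene","s3"); save(s,"s3",(100,120,350,300))
E
```

```text
time: 3.55
tool_pos: [0.4789, -0.373, 0.0856]
ee_rot: [-3.141, 0.001, 0.104]
wrist_force: [0.4, 0.4, -0.8]
width: 0.0118
```

View pics/s3.png

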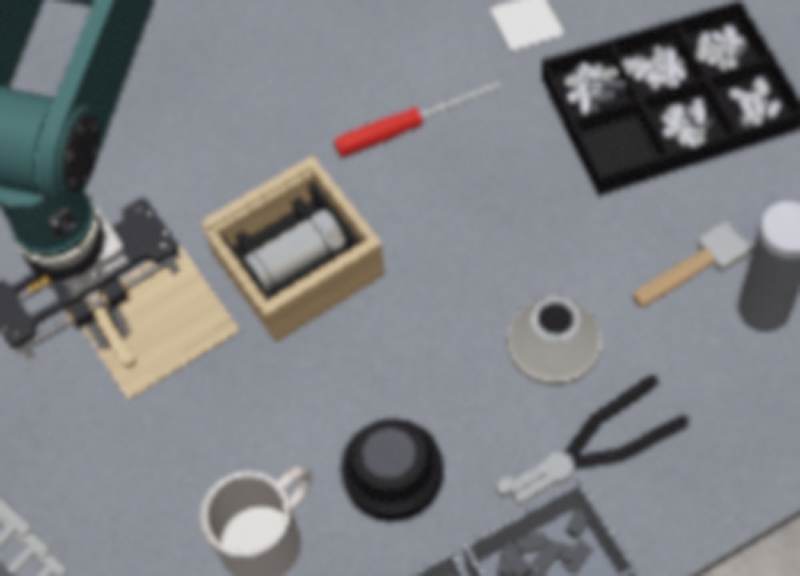

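```bash
python3 -m inch '[{"linear":[0,0,-0.2],"twist":0,"gripper":0},{"linear":[0,0,-0.4],"twist":0,"gripper":0},{"linear":[0,0,-0.5],"twist":0,"gripper":0},{"linear":[0,0,-0.52],"twist":0,"gripper":0},{"linear":[0,0,-0.52],"twist":0,"gripper":0},{"linear":[0,0,-0.52],"twist":0,"gripper":0}]'
```

```text
time: 4.1
tool_pos: [0.4797, -0.3722, 0.0352]
ee_rot: [3.141, -0.001, 0.106]
wrist_force: [-0.0, -0.6, -1.1]
width: 0.0116
```

```bash
python3 -m inch '[{"linear":[0,0,-0.01],"twist":0,"gripper":0},{"linear":[0,0,-0.02],"twist":0,"gripper":0},{"linear":[0,0,-0.02],"twist":0,"gripper":0},{"linear":[0,0,-0.02],"twist":0,"gripper":0}]'
```

```text
time: 4.43
tool_pos: [0.4794, -0.3725, 0.0329]
ee_rot: [3.141, -0.0, 0.105]
wrist_force: [-0.2, 0.1, -0.8]
width: 0.0114
```

```bash
python3 -m inch '[{"linear":[0,0,-0.01],"twist":0,"gripper":0.4},{"linear":[0,0,-0.01],"twist":0,"gripper":0.4},{"linear":[0,0,-0.01],"twist":0,"gripper":0.4},{"linear":[0,0,0.2],"twist":0,"gripper":0.8},{"linear":[0,0,0.6],"twist":0,"gripper":0.8},{"linear":[0,0,1],"twist":0,"gripper":0.8},{"linear":[0,0,1],"twist":0.1,"gripper":0.9}]'
python3 -m inch '[{"linear":[0,0.3,0.3],"twist":0.1,"gripper":0.9},{"linear":[0,0.6,0.5],"twist":0.22,"gripper":0.9},{"linear":[0,0.9,0.5],"twist":0.35,"gripper":0.9},{"linear":[0,1,0.5],"twist":0.45,"gripper":0.9},{"linear":[0,1,0.5],"twist":0.57,"gripper":0.9},{"linear":[0,1,0.5],"twist":0.68,"gripper":0.9},{"linear":[0,1,0.5],"twist":0.8,"gripper":0.9},{"linear":[0,1,0.5],"twist":0.9,"gripper":0.9}]'
python3 -m inch '[{"linear":[-0.1,0.3,0],"twist":0.1,"gripper":0.9},{"linear":[-0.2,0.6,0],"twist":0.2,"gripper":0.9},{"linear":[-0.2,0.6,0],"twist":0.3,"gripper":0.9},{"linear":[-0.2,0.6,0],"twist":0.4,"gripper":0.9},{"linear":[-0.2,0.6,0],"twist":0.5,"gripper":0.9},{"linear":[-0.2,0.6,0],"twist":0.5,"gripper":0.9}]'
python3 - <<'E'
from h import *
s=snap("wrist","w4"); save(s,"w4"); print(s["obs"]["tool_pos"],s["obs"]["ee_rot"],s["obs"]["time"])
s=snap("top","t4"); save(s,"t4",(280,160,480,310))
E
```

```text
time: 5.02
tool_pos: [0.483, -0.3757, 0.143]
ee_rot: [3.127, -0.01, 0.212]
wrist_force: [0.8, 0.1, 1.9]
width: 0.0552
time: 5.68
tool_pos: [0.4794, -0.2721, 0.1828]
ee_rot: [3.141, 0.0, 1.159]
wrist_force: [0.4, 0.1, -0.0]
width: 0.0847
time: 6.18
tool_pos: [0.4593, -0.2121, 0.1828]
ee_rot: [3.141, 0.0, 1.678]
wrist_force: [0.1, -0.2, 0.5]
width: 0.0848
[ 0.45929762 -0.2121136   0.18284073] [3.14102169e+00 3.88668207e-04 1.67794579e+00] 6.1833
```

View pics/w4.png

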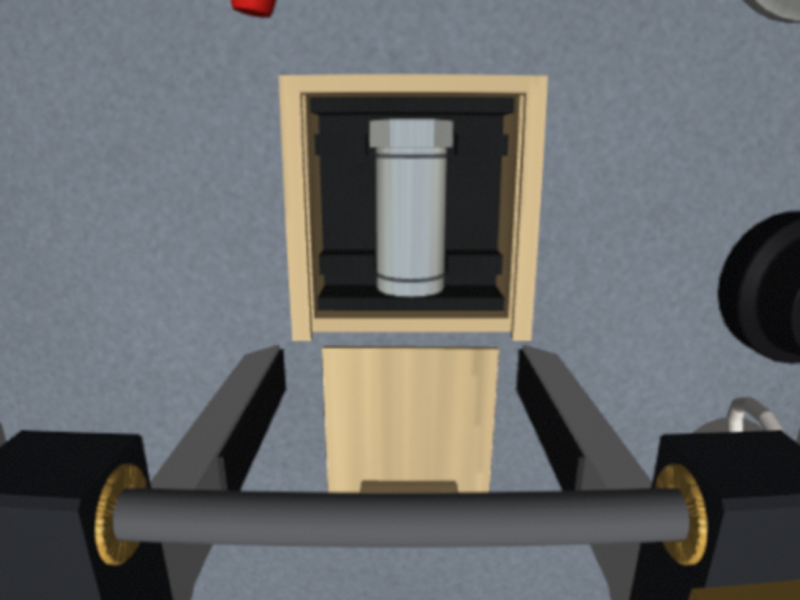

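View pics/t4.png

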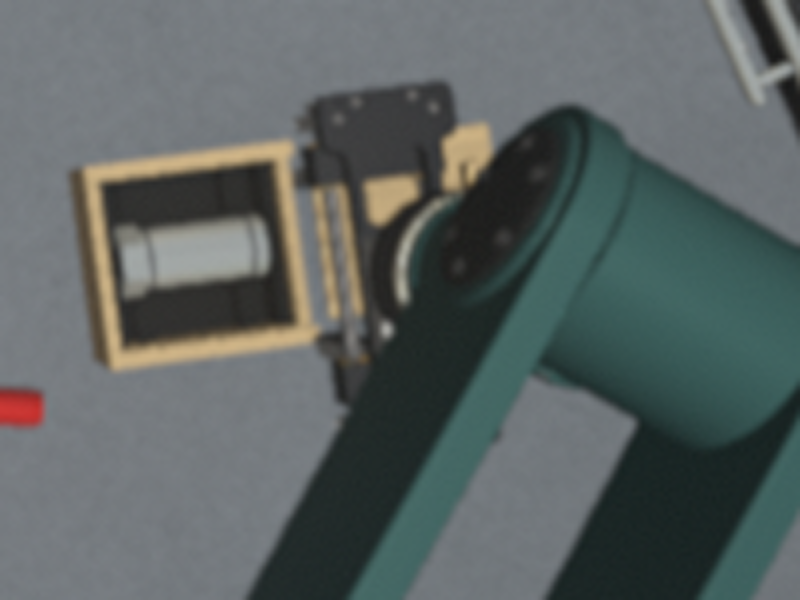

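```bash
python3 - <<'E'
from h import *
s=pickle.load(open("pics/w4.pkl","rb"))
p=np.array([(376,220),(445,220),(375,285),(446,285),(410,283),(410,122)])*.64
P=np.r_[plane(s,p[:4],.03),plane(s,p[4:],.05)];print(P.round(4))
a=(P[0]+P[1])/2;b=(P[2]+P[3])/2;print(a,b,np.linalg.norm((P[0]-P[1])[:2]))
print("ends mid",P[4:].mean(0),np.linalg.norm(P[4]-P[5]))
d=P[5]-P[4];print(np.degrees(np.arctan2(d[1],d[0])))
C=cloud(s);
for q in [(410,280),(410,220),(410,160),(410,135)]: print(q,C[int(q[1]*.64),int(q[0]*.64)])
# mat
t=pickle.load(open("pics/top0.pkl","rb"))
hsv=cv2.cvtColor(t["image"],cv2.COLOR_RGB2HSV)
print(plane(t,[(190,206.5)],.007))
E
```

```text
[[ 0.4409 -0.1775  0.03  ]
 [ 0.4807 -0.1732  0.03  ]
 [ 0.444  -0.2165  0.03  ]
 [ 0.4863 -0.2119  0.03  ]
 [ 0.4638 -0.2078  0.05  ]
 [ 0.4541 -0.1216  0.05  ]]
[ 0.46078939 -0.17537013  0.03      ] [ 0.46514965 -0.21418874  0.03      ] 0.040059877462427965
ends mid [ 0.45894697 -0.1647188   0.05      ] 0.08669577919486383
96.37672670094054
(410, 280) [ 0.46320187 -0.20594098  0.0499684 ]
(410, 220) [ 0.45943037 -0.17209609  0.04937904]
(410, 160) [ 0.45593355 -0.14069737  0.04934568]
(410, 135) [ 0.45449823 -0.12791538  0.05021752]
[[0.51155874 0.19708286 0.007     ]]
```

```bash
python3 -m inch '[{"linear":[0,0.3,-0.1],"twist":0,"gripper":0.66},{"linear":[0,0.44,-0.4],"twist":0,"gripper":0.66},{"linear":[0,0.44,-0.7],"twist":0,"gripper":0.66},{"linear":[0,0.44,-0.7],"twist":0,"gripper":0.66},{"linear":[0,0.44,-0.7],"twist":0,"gripper":0.66},{"linear":[0,0.44,-0.7],"twist":0,"gripper":0.66}]'
python3 - <<'E'
from h import *
s=snap("wrist","w5"); save(s,"w5"); print(s["obs"]["tool_pos"],s["obs"]["ee_rot"],s["obs"]["time"])
E
```

```text
time: 6.78
tool_pos: [0.4601, -0.1691, 0.114]
ee_rot: [3.14, 0.001, 1.674]
wrist_force: [0.0, 0.3, 1.3]
width: 0.062
[ 0.46010586 -0.16911247  0.11399905] [3.13988473e+00 1.18109506e-03 1.67442211e+00] 6.7833
```

View pics/w5.png

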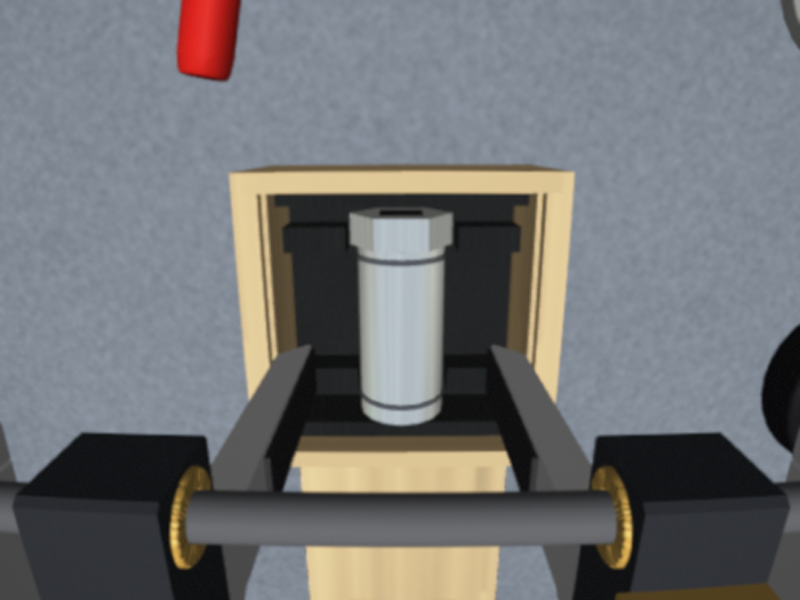

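```bash
python3 -m inch '[{"linear":[0,0,-0.25],"twist":0,"gripper":0.66},{"linear":[0,0,-0.5],"twist":0,"gripper":0.66},{"linear":[0,0,-0.7],"twist":0,"gripper":0.66},{"linear":[0,0,-0.72],"twist":0,"gripper":0.66},{"linear":[0,0,-0.72],"twist":0,"gripper":0.3},{"linear":[0,0,-0.72],"twist":0,"gripper":0.3},{"linear":[0,0,-0.72],"twist":0,"gripper":0.3},{"linear":[0,0,-0.72],"twist":0,"gripper":0.3},{"linear":[0,0,-0.72],"twist":0,"gripper":0.3}]'
```

```text
time: 7.58
tool_pos: [0.4606, -0.1692, 0.0427]
ee_rot: [3.138, 0.003, 1.676]
wrist_force: [-1.4, -1.1, 5.6]
width: 0.0391
```

```bash
python3 -m inch '[{"linear":[0,0,0.2],"twist":0,"gripper":0.1},{"linear":[0,0,0.4],"twist":0,"gripper":0.1},{"linear":[0,0,0.7],"twist":0,"gripper":0.1},{"linear":[0,0,1],"twist":0,"gripper":0.1},{"linear":[0,0,1],"twist":0,"gripper":0.1},{"linear":[0,0,1],"twist":0,"gripper":0.1}]'
python3 - <<'E'
from h import *
s=snap("wrist","w6"); save(s,"w6"); print(s["obs"]["tool_pos"],s["obs"]["ee_rot"],s["obs"]["time"],s["obs"]["wrist_torque"])
s=snap("scene","s6"); save(s,"s6",(100,80,350,260))
E
```

```text
time: 8.08
tool_pos: [0.46, -0.1687, 0.1413]
ee_rot: [3.139, 0.002, 1.676]
wrist_force: [-0.8, -0.2, -5.6]
width: 0.0389
[ 0.46004691 -0.16866593  0.14125766] [3.13878506e+00 1.72283442e-03 1.67594113e+00] 8.0833 [-0.04282697 -0.04062136  0.08348929]
```

View pics/w6.png

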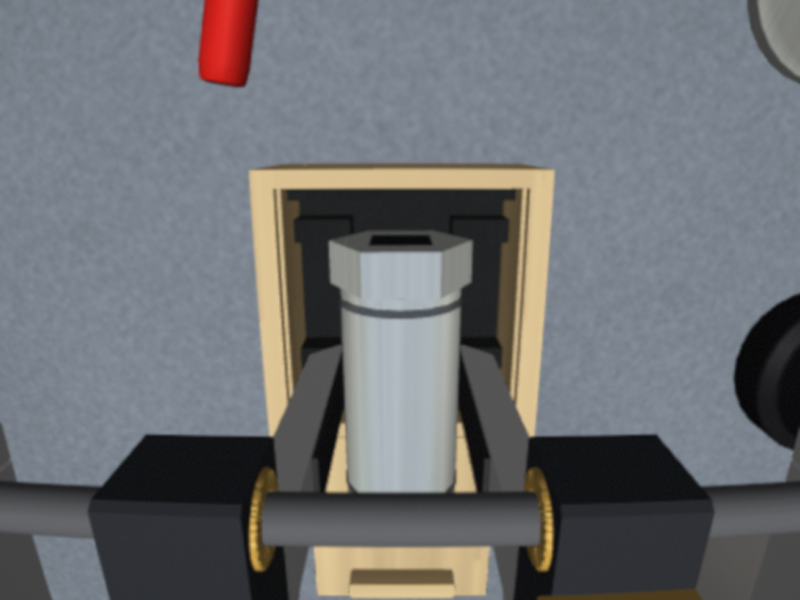

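View pics/s6.png

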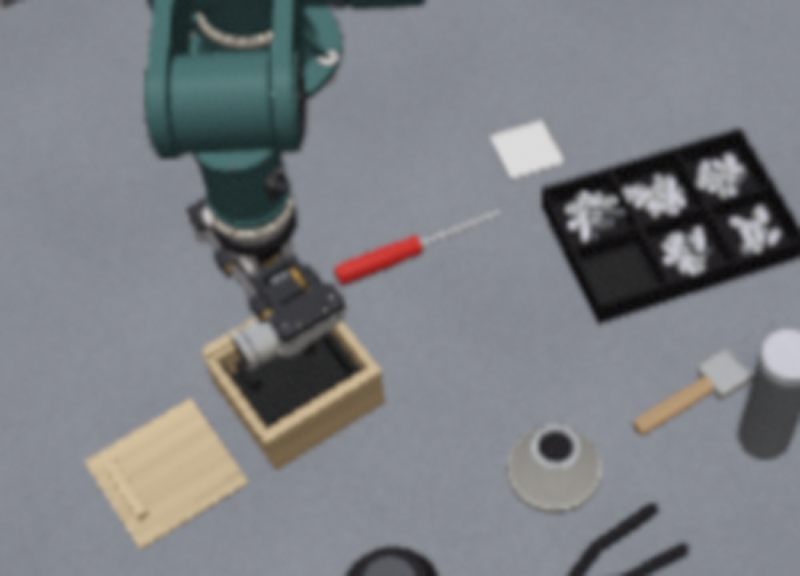

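```bash
python3 -m inch '[{"linear":[0.1,0.25,0],"twist":0,"gripper":0.1},{"linear":[0.2,0.6,0],"twist":0,"gripper":0.1},{"linear":[0.2,0.9,0],"twist":0,"gripper":0.1},{"linear":[0.2,1,0],"twist":0,"gripper":0.1}]'
python3 -m inch '[{"linear":[0.1,0.3,-0.1],"twist":0,"gripper":0.1},{"linear":[0.2,0.6,-0.3],"twist":0,"gripper":0.1},{"linear":[0.2,0.7,-0.6],"twist":0,"gripper":0.1},{"linear":[0.2,0.7,-0.8],"twist":0,"gripper":0.1},{"linear":[0.2,0.7,-0.95],"twist":0,"gripper":0.1},{"linear":[0.2,0.7,-1],"twist":0,"gripper":0.1},{"linear":[0.2,0.7,-1],"twist":0,"gripper":0.1},{"linear":[0.2,0.7,-1],"twist":0,"gripper":0.1}]'
python3 -m inch '[{"linear":[0,0,-0.03],"twist":0,"gripper":0.1},{"linear":[0,0,-0.06],"twist":0,"gripper":0.1},{"linear":[0,0,-0.06],"twist":0,"gripper":0.1}]'
```

```text
time: 8.52
tool_pos: [0.4774, -0.0642, 0.1368]
ee_rot: [-3.136, -0.005, 1.679]
wrist_force: [-1.2, -0.0, -5.2]
width: 0.0389
time: 9.18
tool_pos: [0.4988, 0.0014, 0.0397]
ee_rot: [-3.14, -0.0, 1.675]
wrist_force: [0.7, 0.1, -4.7]
width: 0.0395
time: 9.43
tool_pos: [0.4996, 0.0014, 0.0349]
ee_rot: [3.141, 0.0, 1.675]
wrist_force: [0.1, 0.3, -5.1]
width: 0.0392
```

```bash
python3 -m inch '[{"linear":[0,0,-0.02],"twist":0,"gripper":0.1},{"linear":[0,0,-0.03],"twist":0,"gripper":0.1},{"linear":[0,0,-0.03],"twist":0,"gripper":0.1}]'
```

```text
time: 9.68
tool_pos: [0.4999, 0.0014, 0.0327]
ee_rot: [3.14, 0.001, 1.676]
wrist_force: [-2.1, -0.7, 1.0]
width: 0.0394
```

```bash
python3 -m inch '[{"linear":[0,0,0],"twist":0,"gripper":0.66},{"linear":[0,0,0],"twist":0,"gripper":0.66},{"linear":[0,0,0],"twist":0,"gripper":0.66},{"linear":[0,0,0.3],"twist":0,"gripper":0.66},{"linear":[0,0,0.7],"twist":0,"gripper":0.66},{"linear":[0,0,1],"twist":0,"gripper":0.66},{"linear":[0,0,1],"twist":0,"gripper":0.66}]'
python3 - <<'E'
from h import *
s=snap("wrist","w7"); save(s,"w7"); print(s["obs"]["tool_pos"],s["obs"]["ee_rot"],s["obs"]["time"])
s=snap("scene","s7"); save(s,"s7",(150,80,400,260))
E
```

```text
time: 10.27
tool_pos: [0.504, 0.0013, 0.1397]
ee_rot: [3.127, 0.003, 1.676]
wrist_force: [1.0, -0.5, 2.0]
width: 0.0619
[0.50399247 0.00128062 0.13967294] [3.12657826e+00 3.06422116e-03 1.67599677e+00] 10.2667
```

View pics/w7.png

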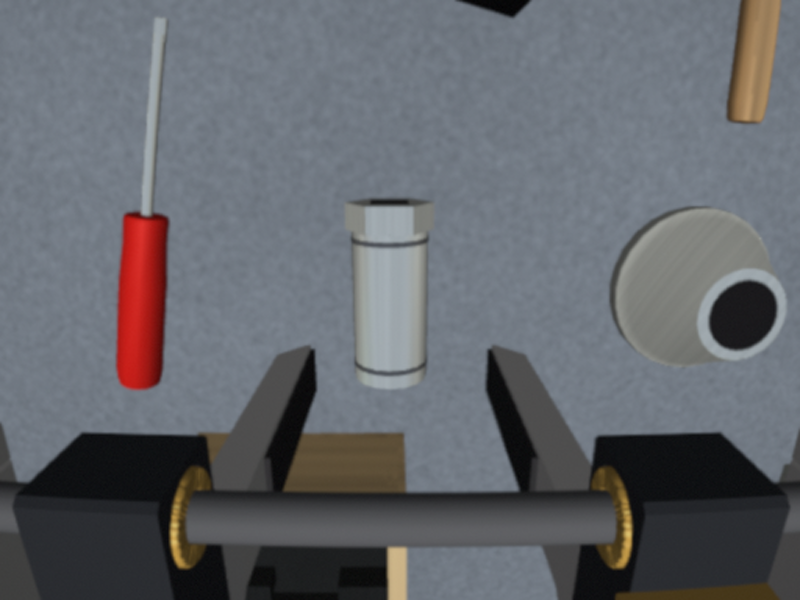

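View pics/s7.png

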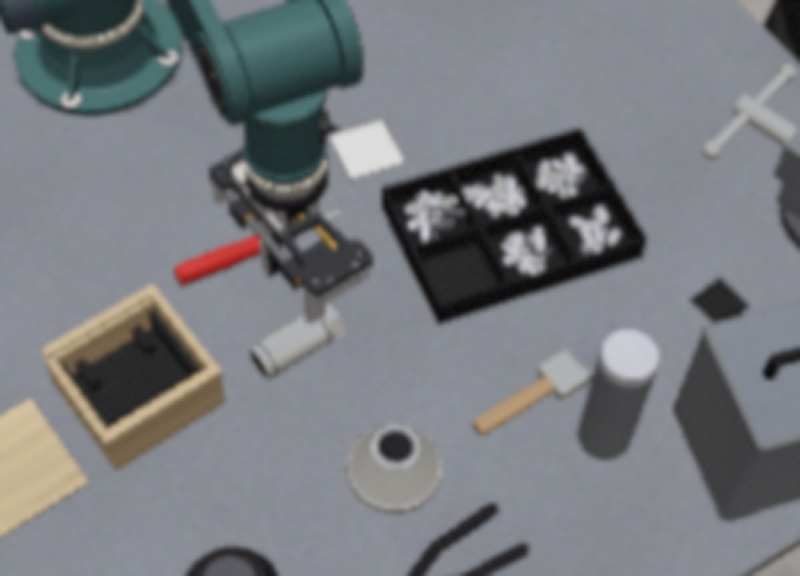

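```bash
python3 - <<'E'
from h import *
o=robot.get_obs();print(o["tool_pos"],o["ee_rot"])
s=snap("wrist","w8"); save(s,"w8"); print(s["obs"]["ee_rot"])
p=np.array([(389,201),(389,236),(389,383)])*.64
print(plane(s,p,.04)); print(plane(s,p[:1],.04)-plane(s,p[1:2],.04))
E
```

```text
[0.5006094  0.00155983 0.13340954] [3.13702422e+00 9.44875115e-04 1.67595470e+00]
[3.13702422e+00 9.44875115e-04 1.67595470e+00]
[[ 0.48959763  0.05426346  0.04      ]
 [ 0.49123419  0.03789064  0.04      ]
 [ 0.49873439 -0.03763531  0.04      ]]
[[-0.00163656  0.01637282  0.        ]]
```

View pics/w8.png

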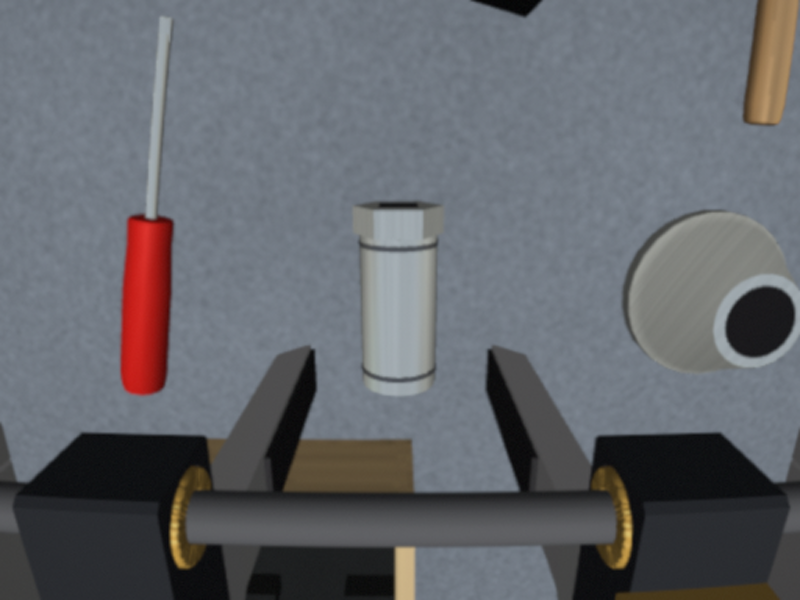

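```bash
python3 - <<'E'
from h import *
s=pickle.load(open("pics/w8.pkl","rb"))
p=np.array([(398,207),(398,238),(398,375)])*.64
P=plane(s,p,.04);print(P)
d=P[0]-P[2];print(np.degrees(np.arctan2(d[1],d[0])))
C=cloud(s)
for q in [(398,215),(398,225),(398,250),(398,300),(398,360)]: print(q,C[int(q[1]*.64),int(q[0]*.64)])
E
```

```text
[[ 0.49404627  0.05192788  0.04      ]
 [ 0.49556192  0.03738061  0.04      ]
 [ 0.50285584 -0.03271206  0.04      ]]
95.94211825468366
(398, 215) [0.49387502 0.0484815  0.03913281]
(398, 225) [0.49439164 0.04351683 0.04027435]
(398, 250) [0.49561654 0.0317014  0.04060435]
(398, 300) [0.49818872 0.0068459  0.03981655]
(398, 360) [ 0.50146185 -0.02482269  0.03854624]
```

```bash
python3 -m inch '[{"linear":[-0.05,0.32,0],"twist":0,"gripper":0.66},{"linear":[-0.05,0.32,-0.3],"twist":0,"gripper":0.66},{"linear":[-0.05,0.32,-0.6],"twist":0,"gripper":0.66},{"linear":[-0.05,0.32,-0.85],"twist":0,"gripper":0.66},{"linear":[-0.05,0.32,-1],"twist":0,"gripper":0.66},{"linear":[-0.05,0.32,-1],"twist":0,"gripper":0.66},{"linear":[-0.05,0.32,-1],"twist":0,"gripper":0.66}]'
python3 -m inch '[{"linear":[0,0,0],"twist":0,"gripper":0.3},{"linear":[0,0,0],"twist":0,"gripper":0.3},{"linear":[0,0,0],"twist":0,"gripper":0.3},{"linear":[0,0,0],"twist":0,"gripper":0.3},{"linear":[0,0,0],"twist":0,"gripper":0.3}]'
```

```text
time: 11.0
tool_pos: [0.4922, 0.0338, 0.029]
ee_rot: [-3.136, -0.001, 1.676]
wrist_force: [-0.2, -0.3, 0.1]
width: 0.0623
time: 11.42
tool_pos: [0.4957, 0.0336, 0.0329]
ee_rot: [3.138, 0.0, 1.676]
wrist_force: [1.3, 0.4, 1.7]
width: 0.0437
```

```bash
python3 -m inch '[{"linear":[0,0,0],"twist":0,"gripper":0.3},{"linear":[0,0,0.15],"twist":0,"gripper":0.3},{"linear":[0,0,0.3],"twist":0,"gripper":0.3},{"linear":[0,0,0.3],"twist":0,"gripper":0.3}]'
python3 - <<'E'
from h import *
s=snap("wrist","w9"); save(s,"w9"); print(s["obs"]["tool_pos"],s["obs"]["ee_rot"],s["obs"]["time"])
s=snap("scene","s9"); save(s,"s9",(180,120,320,220))
E
```

```text
time: 11.75
tool_pos: [0.495, 0.0337, 0.0631]
ee_rot: [3.139, 0.0, 1.676]
wrist_force: [0.2, -0.2, -2.2]
width: 0.0436
[0.49495588 0.03368629 0.06313296] [3.13939959e+00 1.64843538e-04 1.67574964e+00] 11.75
```

View pics/w9.png

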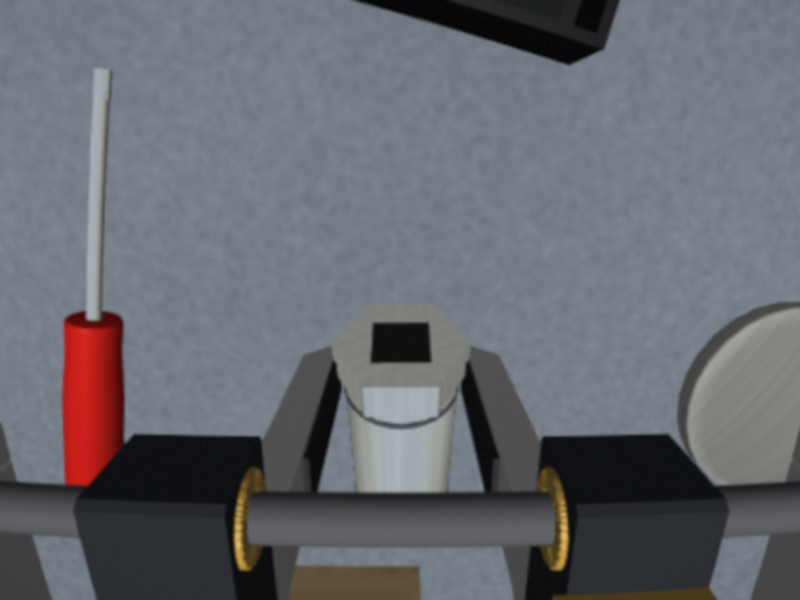

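View pics/s9.png

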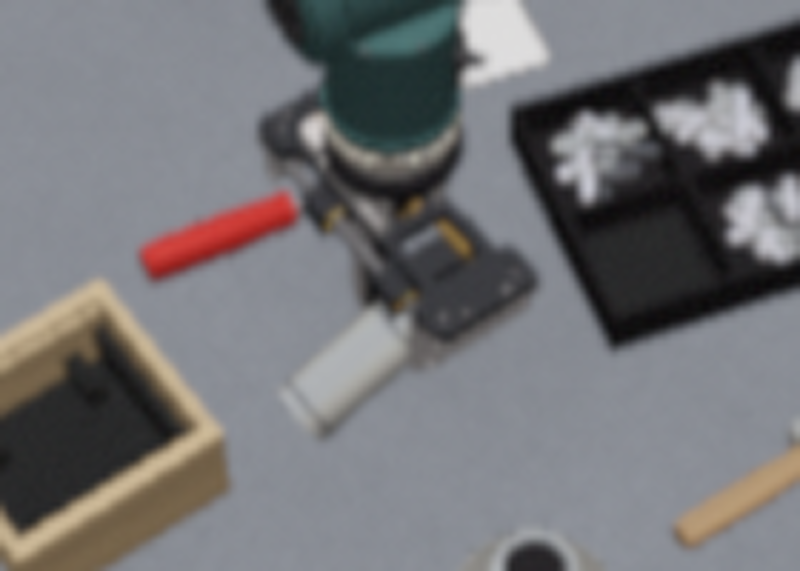

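```bash
python3 -m inch '[{"linear":[0,-0.05,0.12],"twist":0,"gripper":0.3},{"linear":[0,-0.1,0.24],"twist":0,"gripper":0.3},{"linear":[0,-0.15,0.36],"twist":0,"gripper":0.3},{"linear":[0,-0.2,0.5],"twist":0,"gripper":0.3},{"linear":[0,-0.2,0.6],"twist":0,"gripper":0.3},{"linear":[0,-0.2,0.8],"twist":0,"gripper":0.3},{"linear":[0,-0.2,0.8],"twist":0,"gripper":0.3},{"linear":[0,-0.2,0.8],"twist":0,"gripper":0.3}]'
python3 - <<'E'
from h import *
s=snap("wrist","w10"); save(s,"w10"); print(s["obs"]["tool_pos"],s["obs"]["ee_rot"],s["obs"]["time"])
s=snap("scene","s10"); save(s,"s10",(180,120,320,220))
E
```

```text
time: 12.52
tool_pos: [0.4953, 0.0135, 0.1426]
ee_rot: [3.138, 0.001, 1.676]
wrist_force: [0.4, 0.1, -5.6]
width: 0.0441
[0.49525151 0.0134861  0.14262056] [3.13837642e+00 6.25699517e-04 1.67567789e+00] 12.5167
```

View pics/w10.png

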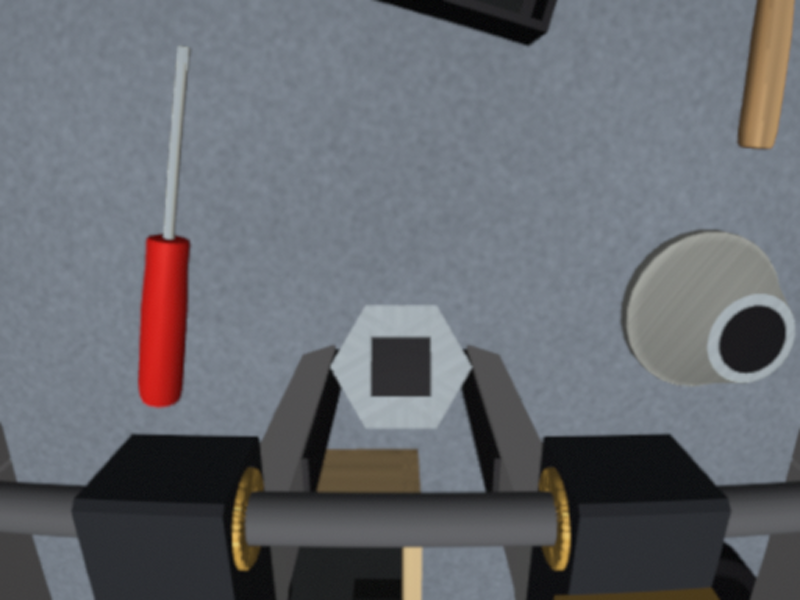

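View pics/s10.png

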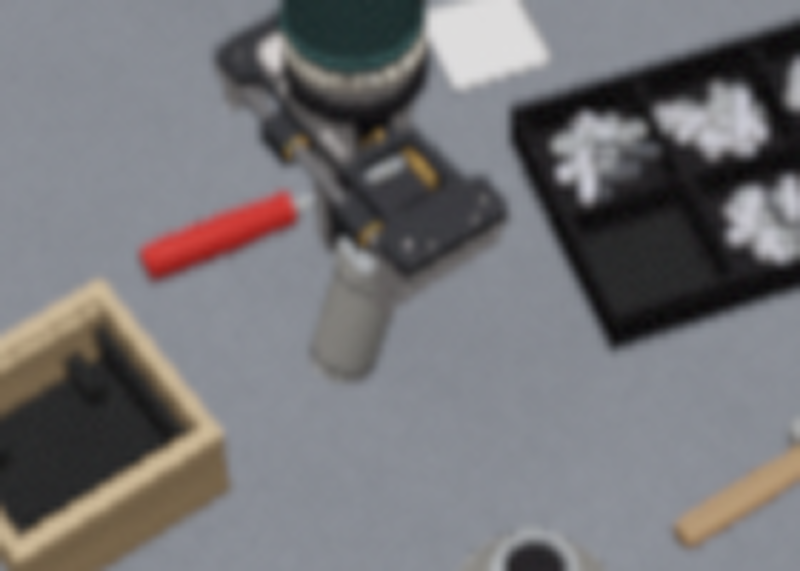

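```bash
python3 -m inch '[{"linear":[0.01,0.1,0.1],"twist":0,"gripper":0.3},{"linear":[0.03,0.25,0.2],"twist":0,"gripper":0.3},{"linear":[0.05,0.4,0.25],"twist":0,"gripper":0.3},{"linear":[0.07,0.55,0.25],"twist":0,"gripper":0.3},{"linear":[0.09,0.7,0.25],"twist":0,"gripper":0.3},{"linear":[0.1,0.85,0.25],"twist":0,"gripper":0.3},{"linear":[0.1,0.9,0.25],"twist":0,"gripper":0.3},{"linear":[0.1,0.9,0.25],"twist":0,"gripper":0.3}]'
python3 - <<'E'
from h import *
s=snap("wrist","w11"); save(s,"w11"); print(s["obs"]["tool_pos"],s["obs"]["ee_rot"],s["obs"]["time"])
E
```

```text
time: 13.28
tool_pos: [0.5038, 0.1052, 0.166]
ee_rot: [-3.14, -0.0, 1.678]
wrist_force: [0.7, -0.3, -5.5]
width: 0.0442
[0.50379561 0.10520813 0.16598348] [-3.14021310e+00 -4.76282621e-04  1.67840848e+00] 13.2833
```

View pics/w11.png

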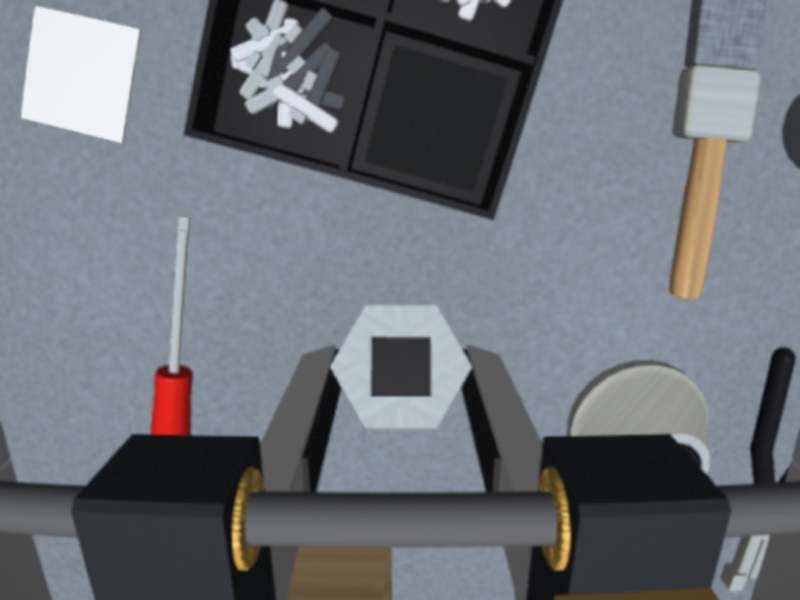

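```bash
python3 - <<'E'
from h import *
s=pickle.load(open("pics/w11.pkl","rb"))
im=s["image"][20:135,215:350,::-1].astype(float)*2.5
cv2.imwrite("pics/matcrop.png",cv2.resize(np.clip(im,0,255).astype(np.uint8),None,fx=5,fy=5,interpolation=cv2.INTER_CUBIC))
print(plane(s,np.array([(437,117)])*.64,.007), plane(s,np.array([(401,367)])*.64,.166-.013+.012))
E
```

```text
[[0.51353814 0.20118706 0.007     ]] [[0.50227083 0.11586757 0.165     ]]
```

View pics/matcrop.png

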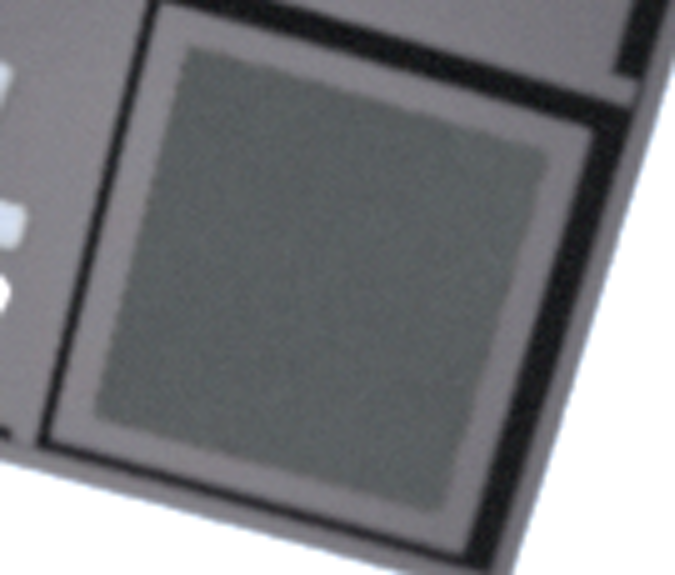

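```bash
python3 - <<'E'
from h import *
s=pickle.load(open("pics/w11.pkl","rb"))
c=np.array([(185,48),(548,152),(443,512),(97,415)])/5+[215,20]
P=plane(s,c,.007);print(P,P.mean(0),[np.linalg.norm(P[i]-P[i-1]) for i in range(4)])
print(plane(s,np.array([(401,367)])*.64,.165))
E
```

```text
[[0.48518852 0.23635999 0.007     ]
 [0.55015131 0.22639309 0.007     ]
 [0.54042323 0.16206235 0.007     ]
 [0.47595474 0.17249431 0.007     ]] [0.51292945 0.19932744 0.007     ] [np.float64(0.06452974189601245), np.float64(0.0657229237121368), np.float64(0.0650621178371828), np.float64(0.06530706438107303)]
[[0.50227083 0.11586757 0.165     ]]
```

```bash
python3 -m inch '[{"linear":[0.01,0.12,0],"twist":0,"gripper":0.3},{"linear":[0.03,0.27,0],"twist":0,"gripper":0.3},{"linear":[0.05,0.42,0],"twist":0,"gripper":0.3},{"linear":[0.07,0.57,0],"twist":0,"gripper":0.3},{"linear":[0.09,0.72,0],"twist":0,"gripper":0.3},{"linear":[0.1,0.84,0],"twist":0,"gripper":0.3},{"linear":[0.1,0.84,0],"twist":0,"gripper":0.3},{"linear":[0.1,0.84,0],"twist":0,"gripper":0.3}]'
python3 - <<'E'
from h import *
s=snap("scene","s12"); save(s,"s12",(220,90,370,200)); s=snap("top","t12"); save(s,"t12",(90,120,290,270)); print(robot.get_obs()["tool_pos"])
E
```

```text
time: 14.0
tool_pos: [0.5142, 0.1876, 0.1663]
ee_rot: [-3.141, 0.001, 1.677]
wrist_force: [-0.5, -1.1, -5.8]
width: 0.044
[0.51422478 0.18691099 0.16636621]
```

View pics/s12.png

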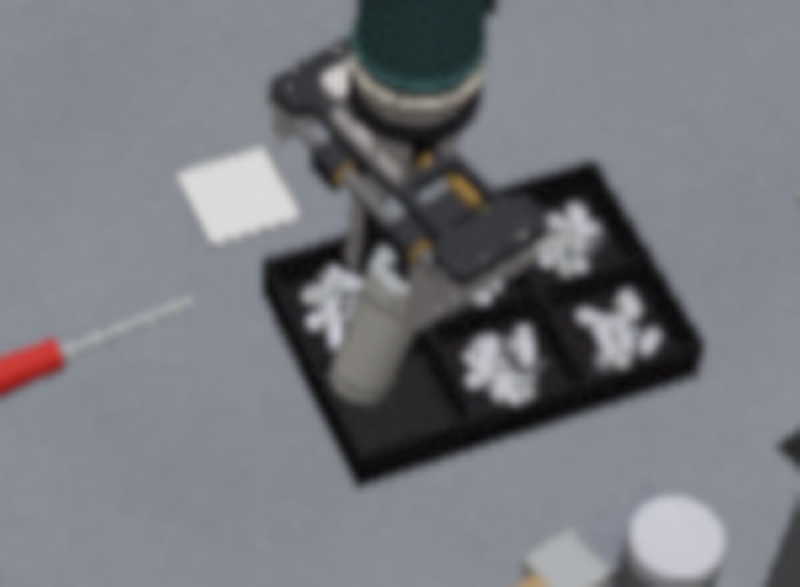

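View pics/t12.png

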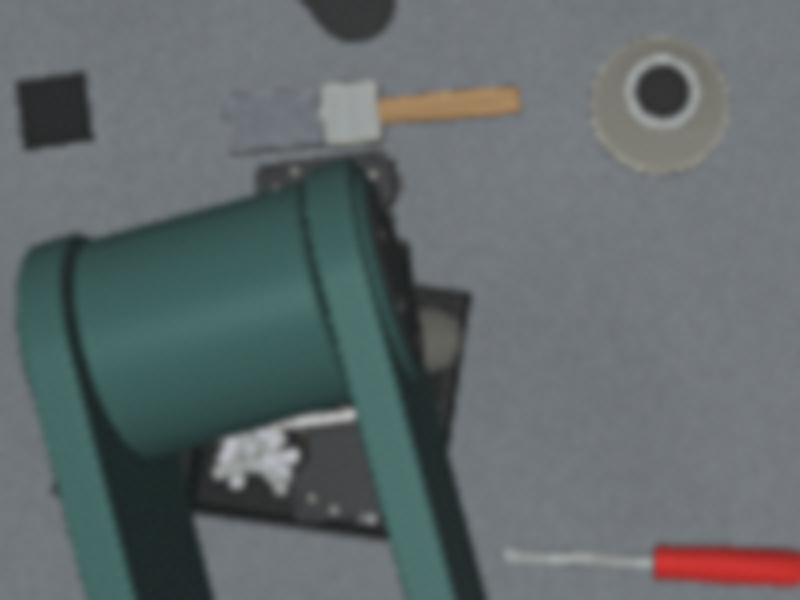

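```bash
python3 - <<'E'
from h import *
o=robot.get_obs();print(o["tool_pos"],o["qvel"].round(3))
t=pickle.load(open("pics/t12.pkl","rb"));p=np.array([(437,340)])/4+[90,120]
print(plane(t,p,.085))
s=pickle.load(open("pics/s12.pkl","rb"))
k=800/150
pred=proj(s,[[.512,.1965,.16],[.512,.1965,.07]]);print((pred-[220,90])*k)
pred=proj(t,[[.512,.1965,.16],[.512,.1965,.07]]);print((pred-[90,120])*4)
s=snap("wrist","w13"); save(s,"w13")
C=cloud(s);print(C[int(370*.64)-20:int(370*.64)+25:8,[int(340*.64)+10,int(401*.64)-25,int(401*.64)+25]].round(3))
E
```

```text
[0.51422478 0.18691099 0.16636621] [-0.008 -0.004  0.003  0.003 -0.001 -0.001]
[[0.51338437 0.16293704 0.085     ]]
[[401.19954616 273.1209481 ]
 [391.56256554 357.81245175]]
[[363.17031075 341.17997377]
 [386.8417382  343.78739069]]
[[[0.497 0.204 0.16 ]
  [0.499 0.204 0.16 ]
  [0.524 0.207 0.16 ]]

 [[0.497 0.2   0.16 ]
  [0.499 0.2   0.161]
  [0.525 0.203 0.161]]

 [[0.498 0.197 0.163]
  [0.5   0.196 0.162]
  [0.525 0.199 0.162]]

 [[0.498 0.193 0.164]
  [0.5   0.193 0.163]
  [0.525 0.195 0.163]]

 [[0.499 0.189 0.165]
  [0.501 0.189 0.165]
  [0.526 0.192 0.166]]

 [[0.499 0.185 0.166]
  [0.501 0.185 0.166]
  [0.526 0.188 0.166]]]
```

View pics/w13.png

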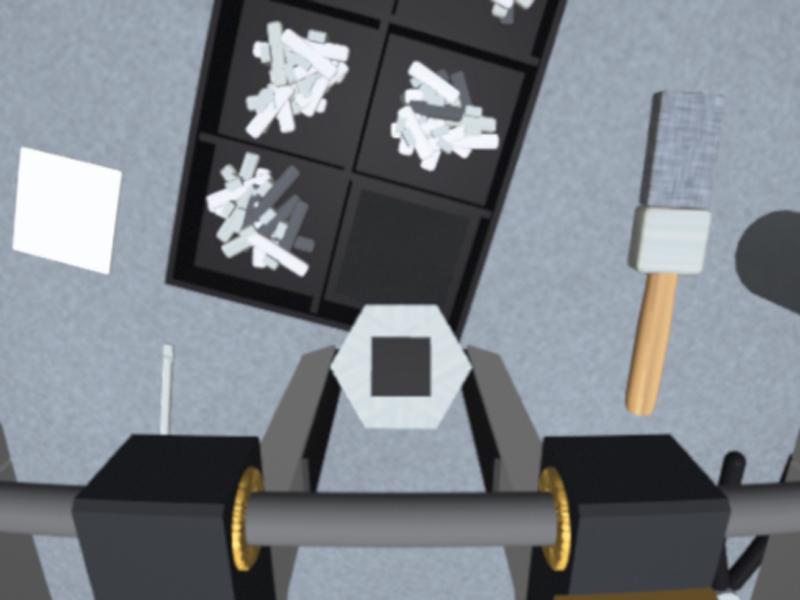

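```bash
python3 -m inch '[{"linear":[0,0.05,0],"twist":0,"gripper":0.3},{"linear":[0,0.12,0],"twist":0,"gripper":0.3},{"linear":[0,0.2,-0.1],"twist":0,"gripper":0.3},{"linear":[0,0.3,-0.25],"twist":0,"gripper":0.3},{"linear":[0,0.3,-0.4],"twist":0,"gripper":0.3},{"linear":[0,0.3,-0.5],"twist":0,"gripper":0.3},{"linear":[0,0.3,-0.52],"twist":0,"gripper":0.3},{"linear":[0,0.3,-0.52],"twist":0,"gripper":0.3}]'
python3 - <<'E'
from h import *
s=snap("scene","s14"); save(s,"s14",(220,90,370,200)); s=snap("wrist","w14"); save(s,"w14"); print(robot.get_obs()["tool_pos"])
C=cloud(s);print(C[int(370*.64)-20:int(370*.64)+25:8,[int(401*.64)-25,int(401*.64)+25]].round(3))
E
```

```text
time: 14.82
tool_pos: [0.5134, 0.2176, 0.1129]
ee_rot: [-3.139, 0.001, 1.676]
wrist_force: [0.7, -0.7, -4.6]
width: 0.044
[0.51478438 0.21774865 0.11510785]
[[[0.499 0.235 0.108]
  [0.524 0.238 0.108]]

 [[0.499 0.231 0.109]
  [0.525 0.234 0.109]]

 [[0.5   0.228 0.111]
  [0.525 0.23  0.11 ]]

 [[0.5   0.223 0.11 ]
  [0.525 0.226 0.112]]

 [[0.501 0.22  0.113]
  [0.526 0.222 0.113]]

 [[0.501 0.216 0.114]
  [0.526 0.218 0.114]]]
```

View pics/s14.png

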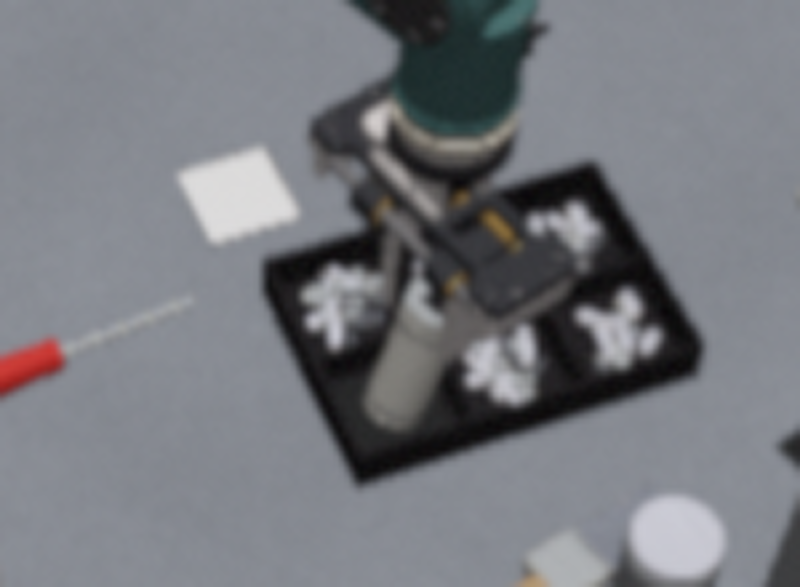

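View pics/w14.png

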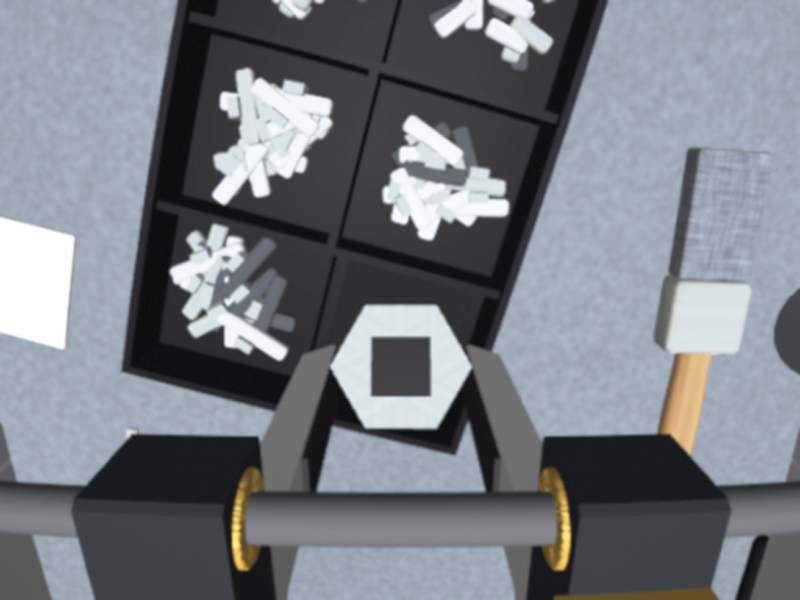

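```bash
python3 -m inch '[{"linear":[0,0,-0.05],"twist":0,"gripper":0.3},{"linear":[0,0,-0.08],"twist":0,"gripper":0.3},{"linear":[0,0,-0.1],"twist":0,"gripper":0.3},{"linear":[0,0,-0.1],"twist":0,"gripper":0.3},{"linear":[0,0,-0.1],"twist":0,"gripper":0.3}]'
```

```text
time: 15.33
tool_pos: [0.5153, 0.2183, 0.107]
ee_rot: [3.138, -0.001, 1.676]
wrist_force: [-1.1, 1.0, 5.5]
width: 0.0441
```

```bash
python3 -m inch '[{"linear":[0,-0.04,0],"twist":0,"gripper":0.3},{"linear":[0.01,-0.08,0],"twist":0,"gripper":0.3},{"linear":[0.01,-0.12,0],"twist":0,"gripper":0.3},{"linear":[0.02,-0.16,0],"twist":0,"gripper":0.3},{"linear":[0.02,-0.2,-0.01],"twist":0,"gripper":0.3},{"linear":[0.02,-0.23,-0.02],"twist":0,"gripper":0.3},{"linear":[0.02,-0.23,-0.02],"twist":0,"gripper":0.3}]'
python3 - <<'E'
from h import *
s=snap("scene","s15"); save(s,"s15",(220,90,370,200)); s=snap("wrist","w15"); save(s,"w15"); print(robot.get_obs()["tool_pos"])
C=cloud(s);print(C[int(370*.64)-20:int(370*.64)+25:8,[int(401*.64)-25,int(401*.64)+25]].round(3))
E
```

```text
time: 15.92
tool_pos: [0.5184, 0.1942, 0.1059]
ee_rot: [3.135, -0.0, 1.675]
wrist_force: [-1.5, -1.5, 7.6]
width: 0.0439
[0.51836406 0.19456184 0.1059519 ]
[[[0.503 0.213 0.102]
  [0.528 0.215 0.102]]

 [[0.504 0.209 0.103]
  [0.529 0.211 0.102]]

 [[0.504 0.204 0.102]
  [0.529 0.207 0.103]]

 [[0.504 0.2   0.103]
  [0.529 0.203 0.104]]

 [[0.505 0.196 0.104]
  [0.53  0.199 0.104]]

 [[0.505 0.191 0.104]
  [0.531 0.194 0.103]]]
```

View pics/s15.png

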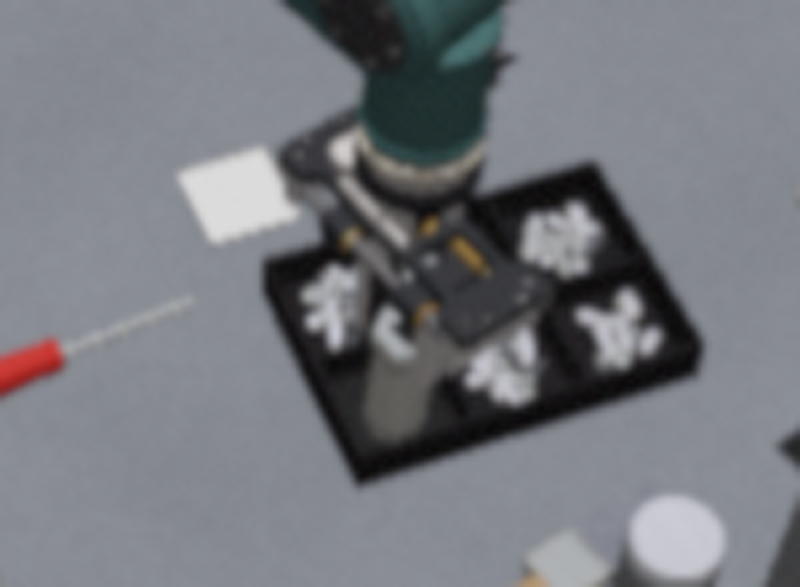

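View pics/w15.png

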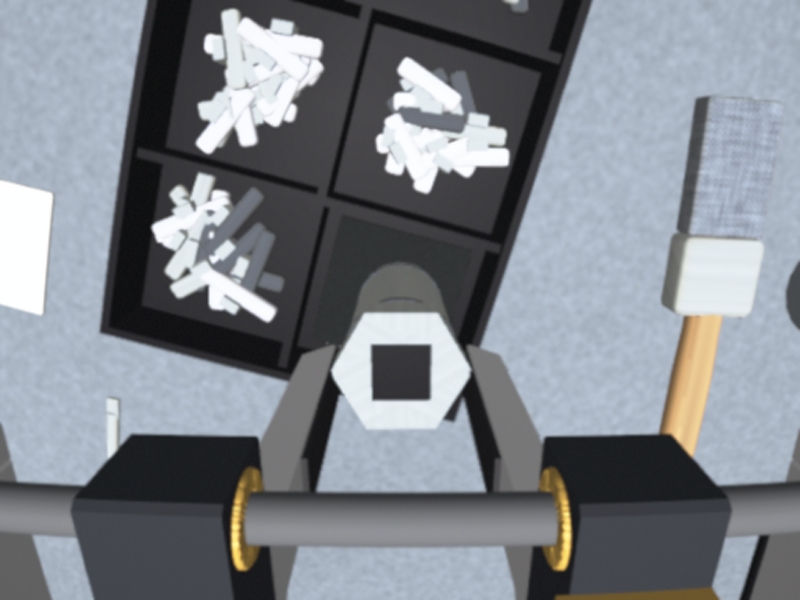

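```bash
python3 -m inch '[{"linear":[0,-0.01,-0.02],"twist":0,"gripper":0.3},{"linear":[0,-0.02,-0.03],"twist":0,"gripper":0.3},{"linear":[0,-0.02,-0.03],"twist":0,"gripper":0.3},{"linear":[0,-0.02,-0.03],"twist":0,"gripper":0.3}]'
python3 - <<'E'
from h import *
s=snap("wrist","w16")
C=cloud(s);print(C[int(370*.64)-20:int(370*.64)+25:8,[int(401*.64)-25,int(401*.64)+25]].round(4))
E
```

```text
time: 16.35
tool_pos: [0.519, 0.1925, 0.1054]
ee_rot: [3.133, 0.0, 1.676]
wrist_force: [-2.6, -1.2, 16.5]
width: 0.044
[[[0.5039 0.2113 0.1029]
  [0.5287 0.2135 0.1021]]

 [[0.5042 0.2066 0.1019]
  [0.5292 0.2092 0.102 ]]

 [[0.5046 0.2026 0.1026]
  [0.5296 0.2055 0.1035]]

 [[0.505  0.1981 0.1023]
  [0.5302 0.201  0.1032]]

 [[0.5053 0.1937 0.1025]
  [0.5308 0.1963 0.1025]]

 [[0.5057 0.1897 0.1035]
  [0.5313 0.1921 0.1032]]]
```

```bash
python3 -m inch '[{"linear":[0,0,0.02],"twist":0,"gripper":0.3},{"linear":[0,0,0.02],"twist":0,"gripper":0.3},{"linear":[0,0,0.02],"twist":0,"gripper":0.5},{"linear":[0,0,0.02],"twist":0,"gripper":0.55},{"linear":[0,0,0.02],"twist":0,"gripper":0.6},{"linear":[0,0,0.02],"twist":0,"gripper":0.7},{"linear":[0,0,0.02],"twist":0,"gripper":0.8},{"linear":[0,0,0.02],"twist":0,"gripper":0.8}]'
python3 -m inch '[{"linear":[0,0,0.15],"twist":0,"gripper":0.8},{"linear":[0,0,0.4],"twist":0,"gripper":0.8},{"linear":[0,0,0.7],"twist":0,"gripper":0.8},{"linear":[0,0,1],"twist":0,"gripper":0.8},{"linear":[0,0,1],"twist":0,"gripper":0.8}]'
python3 -m inch '[{"linear":[-0.2,-0.3,0],"twist":0,"gripper":0.8},{"linear":[-0.4,-0.7,0],"twist":0,"gripper":0.8},{"linear":[-0.6,-1,0],"twist":0,"gripper":0.8},{"linear":[-0.6,-1,0],"twist":0,"gripper":0.8},{"linear":[-0.6,-1,0],"twist":0,"gripper":0.8},{"linear":[-0.6,-1,0],"twist":0,"gripper":0.8},{"linear":[-0.6,-1,0],"twist":0,"gripper":0.8}]'
python3 - <<'E'
from h import *
s=snap("scene","s17"); save(s,"s17"); s=snap("wrist","w17"); save(s,"w17");s=snap("top","t17"); save(s,"t17"); print(robot.get_obs()["tool_pos"])
E
```

```text
time: 17.07
tool_pos: [0.5161, 0.1926, 0.101]
ee_rot: [-3.141, 0.0, 1.676]
wrist_force: [0.1, -0.3, -0.1]
width: 0.0725
time: 17.48
tool_pos: [0.5193, 0.1935, 0.2089]
ee_rot: [3.129, -0.002, 1.676]
wrist_force: [0.3, 0.3, 0.8]
width: 0.075
time: 18.07
tool_pos: [0.4569, 0.0934, 0.2014]
ee_rot: [3.141, -0.0, 1.677]
wrist_force: [0.3, 0.6, 0.0]
width: 0.0754
[0.45679509 0.09351845 0.20130259]
```

View pics/s17.png

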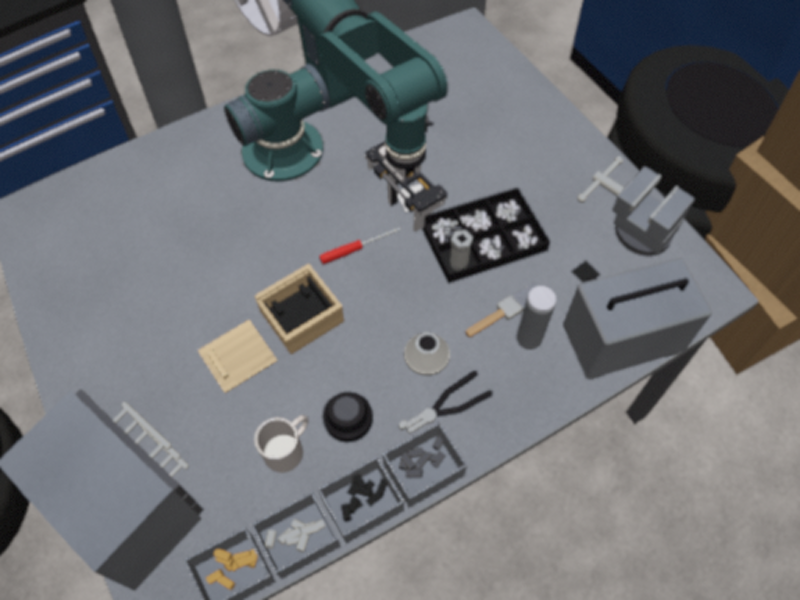

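View pics/w17.png

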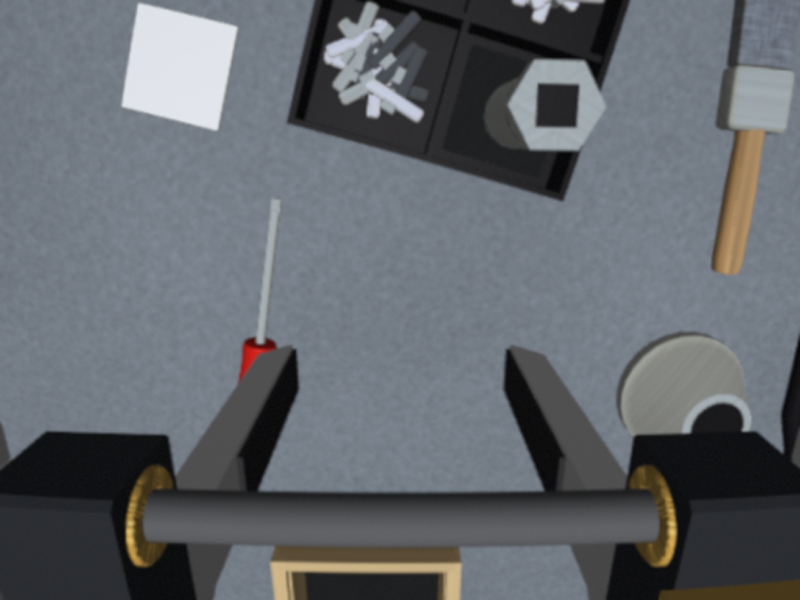

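View pics/t17.png

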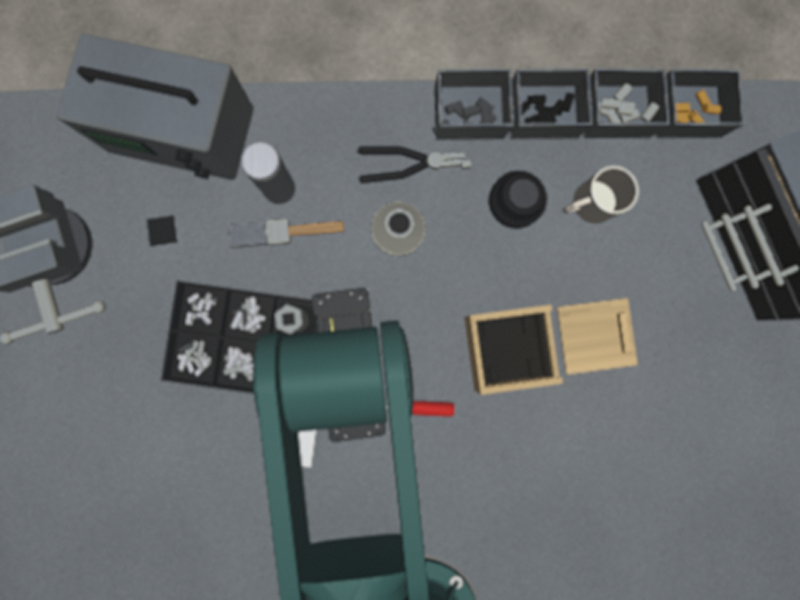

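Socket stands in the mat's pocket (wrist view hex at (556,105)), the lid lies flat beside the case, and the bystanders look unmoved. I'll check the numbers before handing in.

```bash
python3 - <<'E'
from h import *
s=pickle.load(open("pics/w17.pkl","rb"))
top=plane(s,np.array([(557,105)])*.64,.103); print("drive face",top)
C=cloud(s); A=C[int(60*.64):int(150*.64),int(510*.64):int(605*.64)].reshape(-1,3)
A=A[(A[:,2]>.095)&(A[:,2]<.115)]; c=A.mean(0); n=np.linalg.svd(A-c)[2][2]; print("face",len(A),c,"tilt rad",np.arccos(abs(n[2])))
t=pickle.load(open("pics/t17.pkl","rb")); print("top cam drive",plane(t,np.array([(289,319)])*.64,.103))
# mat from w17 predicted
D=cloud(t); L=D[int(315*.64):int(360*.64),int(568*.64):int(612*.64)].reshape(-1,3); X=np.c_[L[:,:2],np.ones(len(L))]; k=np.linalg.lstsq(X,L[:,2],rcond=None)[0]
print("lid top z",L[:,2].mean(),"slopes",k[:2], "neighbour bench z",D[int(450*.64),int(600*.64)])
print(robot.get_obs()["time"])
E
```

```text
drive face [[0.51746523 0.19806809 0.103     ]]
face 2792 [0.51669384 0.19839505 0.10244508] tilt rad 0.014387149650772297
top cam drive [[0.51580725 0.1957629  0.103     ]]
lid top z 0.009278960982180201 slopes [0.0845897  1.32861567] neighbour bench z [ 0.27628424 -0.32768769  0.0014509 ]
18.2167
```

```bash
python3 - <<'E'
from h import *
t=pickle.load(open("pics/t17.pkl","rb")); D=cloud(t)
for v in (325,340,355):
    print([D[int(v*.64),int(u*.64)].round(4).tolist() for u in (564,572,580,590,600,610)])
L=D[205:228,370:391].reshape(-1,3); m=L[:,2]<.02; L=L[m]; print(m.mean()); X=np.c_[L[:,:2]-L[:,:2].mean(0),np.ones(len(L))]; print(np.linalg.lstsq(X,L[:,2],rcond=None)[0])
E
```

```text
[[0.4969, -0.2683, 0.0031], [0.4965, -0.2845, 0.0045], [0.4962, -0.2983, 0.0053], [0.4958, -0.3144, 0.0071], [0.4953, -0.3345, 0.006], [0.4949, -0.3516, 0.0054]]
[[0.4723, -0.2663, 0.0062], [0.4718, -0.2834, 0.0048], [0.4715, -0.2968, 0.0065], [0.471, -0.3153, 0.002], [0.4705, -0.334, 0.0045], [0.4701, -0.3502, 0.0061]]
[[0.4447, -0.2673, -0.0001], [0.4446, -0.2817, 0.0068], [0.444, -0.2969, 0.0031], [0.4436, -0.3134, 0.004], [0.4431, -0.3324, 0.0056], [0.4426, -0.3502, 0.0032]]
0.9958592132505176
[0.00307425 0.00689444 0.0057314 ]
```

Lid top is at 5.7 mm (it is 6 mm thick) and level. The socket's tilt is about 0.014 rad and it is about 4 mm from the mat's middle. Handing in.

```bash
python3 - <<'E'
from bench import robot
print(robot.close_job())
E
```

```text
the job is handed in; nothing more can be done
None
```

The socket is standing drive hole up on the mat in the pocket without weights, the lid is flat on the bench, and the job was handed in at about 18 s. The interface gives no verdict.

**What I did:**
- I slid the lid out by its batten and laid it flat beside the case, then lifted the socket straight out and laid it on the bench.
- The moves allow no gripper tilt, so I could not use the 45° regrip you describe. I gripped the collar's corners and let the socket swing drive end up under its own weight.
- It hung about 17° (0.3 rad) off vertical. I set its lower edge on the mat, drew the top over until it was upright, pressed it flat, let go and backed away.

**Last checks:**

| Check | Measured |
|---|---|
| Drive face height | 0.102–0.103 m (0.103 m expected) |
| Socket tilt | about 0.014 rad |
| Socket from mat's middle | about 4–5 mm |
| Lid top height | 5.7 mm (panel is 6 mm thick) |
| Lid slope | under 0.01 rad |

- **Gripper:** it was clear of everything.
- **Bystanders:** they look unmoved in the before and after pictures, but I did not measure them. The arm hid part of the screwdriver in the last top view.
- **Disagreements:** the top and wrist cameras differed by 2–3 mm on the mat and socket positions. My first lid slope fit was wrong because it took in case-edge pixels; leaving those out gave the value above.

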